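# Count out one parts tray and peel it off the clinging stack

## Task

Draw one empty parts tray from the stack. First count it on the bench stroke counter: swing the counter's lever right over to its stop and let it spring back by itself. Then take only the top tray by its cut-off corner, peel that corner up at least 2 cm while the opposite corner still rests on the stack, so that the tray it clings to stays behind, and finish while still holding the tray by that corner, level with its open side up, at least 10 cm above where it lay; leave the other things on the bench alone.

Things in the scene. Friction and masses are not known exactly. Their poses are not given: they have to be found in the camera images.
- tray_rack: Low steel stack rack fixed to the bench, base plate 150 mm (x) by 190 mm (y), with sheet-metal uprights along the sides up to 86 mm high, beside the lower trays (none at the cut-off corner), and the two lowest trays clipped into it. Origin at the centre of its underside, on the bench; z up. The trays stacked in it have the same x and y axes.
- second_tray: Second tray from the top of the stack, loose, of the same form as top_tray and nested 19 mm below it; origin 41 mm above the bench. Springy snap dimples in the walls of each tray cling to the tray nested in it. This one is held about twice as firmly in the trays below as the top tray is held in it, and must stay in the stack.
- top_tray: Top tray of the stack: black formed plastic, 120 mm (x) by 160 mm (y) over the rim, 42 mm deep, about 100 g. Origin at the centre of its floor's underside (60 mm above the bench at the start), z up out of the open side. Its rim is a band 10 mm wide and 16 mm high with upright faces; below it the walls slope inwards. The corner at -x, +y is cut off at 45 degrees; the other three are square.
- cut_corner (a point): Middle of the rim piece across top_tray's cut-off corner, on the rim's top face, midway across its 10 mm width; at (-0.0415, 0.0615, 0.042) m in top_tray, 102 mm above the bench in the stack. The piece is 42 mm long outside, 34 mm inside; it is gripped across, along the tray's (-1, 1) direction, with one fingertip inside the tray. Gap of 3 mm to the next rim below.
- opposite_corner (a point): Rim top of top_tray at the corner diagonally across from the cut-off one, at (0.055, -0.075, 0.042) m in top_tray. The trays rest on nubs under the rims; the nub at this corner, 19 mm below this point, is the pivot of the peel. Peeling from the cut-off corner pulls four snap dimples near the corners free one by one, each within about 8 mm of lift there, with 5 to 10 N at the cut-off corner.
- stroke_counter: Lever stroke counter screwed to the bench: grey housing 72 mm (x) by 48 mm (y) by 54 mm high on a foot plate 104 mm by 48 mm, number window in the -x face, ribbed reset knob on the +y side, lever on the -y side. Origin at the centre of its underside, x and y axes level, z up.
- counter_lever (a joint): Angle of the counter's lever. 0 = at rest, leaning 0.4 rad towards the counter's -x; it swings over the top towards the counter's +x to a rigid stop at 0.8 rad (leaning 0.4 rad towards +x). A spring returns it to 0 as soon as it is let go; holding it at the stop takes about 4 N at the knob. Pivot axis along the counter's y, at (0, -0.033, 0.034) m in stroke_counter.
- lever_knob (a point): Centre of the black ball knob, 22 mm in diameter, at the end of the lever, 75 mm from the pivot; at rest at (-0.029, -0.033, 0.103) m in stroke_counter.
- coupling_a: Bystander: pale machined shaft coupling, 36 mm in diameter, 45 mm high, standing behind the work. Origin at the centre of its underside.
- coupling_b: Bystander: a similar shaft coupling, 42 mm high, standing behind the work.
- tape_measure: Bystander: small tape measure, 40 by 54 by 30 mm, at the front of the bench.
- servo_module: Bystander: servo module, 45 by 60 by 31 mm, lying behind the work.

How it is judged:
By the outcome, as a careful person would: the job done as asked, in the order asked, and still so for the second after the job is handed in, while the arm keeps its last pose, push and grip.
It also fails if it takes over 45 s, if anything falls off the work surface, if the arm or the gripper's body presses on something with over 40 N, if the wrist force passes 120 N, or if a joint passes its speed limit or range.

## Robot

A 7-joint arm with a two-finger parallel gripper is mounted at the origin on a cart in front of the work surface, level with it; the furniture and walls round the work are solid. World frame = base frame: x ahead of the robot, y to its left, z up, the work surface at z = 0. Lengths are in mm, angles in rad, forces in N, time in s.
With the tool pointing down it reaches from about 400 to 750 mm from the base axis. Payload 19.5 kg.
Tool frame: the origin (TCP) lies midway between the tips of the shut fingers; the grasp point (between the pads) lies 19 mm behind it; z points along the fingers, y is the direction in which the jaws open and shut (so a half turn about z gives the same grasp; the last joint's range is limited). The gripper opens to 85 mm and grips with 20 to 120 N. Pads are 22 mm wide; open, the fingers measure 114 mm over their backs; the gripper's body (76 mm by 85 mm) begins 54 mm behind the grasp point. The pads swing forward as they close: fully open they stand 13 mm farther back than shut.
Start: joints at [1.064, 0.707, -0.028, 1.485, 0.022, 0.951, -0.075], TCP at [257.729, -513.975, 231.268] pointing down, gripper open.
Joint ranges: [-2.71, 2.71], [-0.32, 2.16], [-1.57, 1.52], [0, 2.45], [-1.46, 4.6], [0, 2.02], [-2.83, 2.83]. Speed limits (rad/s): [1.89, 1.89, 2.57, 2.57, 3.01, 3.01, 3.01].

## Interface

Orientations are given as a 3x3 rotation matrix whose columns are the frame's x, y, z axes.
In Python, from workcell import arm, snapshot gives the robot as it stands.
- The arm moves only by the tool arm_command, never from a script. Its argument "rows" is a list of rows, each an object with "linear": the shift along the tool's x, y, z as a fraction of full scale, a list of three; "spin": the turn about the tool's z as a fraction of full scale; "jaw": the closure, from 0 (fully open) to 1 (shut). In form: [{"linear": [tx, ty, tz], "spin": spin, "jaw": jaw}, ...]. A call has 1 to 12 rows; each row shifts and turns the commanded pose from where the row before left it, along the tool's axes as they then stand; what a row does not reach is not made up. Full scale, the value 1, is 40 mm for a shift and 0.08 rad for a turn. A row lasts 1/12 s, in which the tool goes at most 41.7 mm and 7.16 degrees, less where a joint would pass 70% of its speed; a pose out of reach is approached as far as the arm can. A call with a number of a shift or a turn outside -1 to 1 is refused whole. A call with a gripper value outside its range is refused whole. The fingers move at their own pace and stop on an object; "force" is the grip in N (left out, the last holds). Time passes only in rows, so rows that do not move let the fingers close. It gives the time, the measured TCP pose, the force and the opening at its end, in the units of the state.
- arm.get_obs(): the state, without advancing time (a new reading comes with each control period).
- snapshot(name): name is "scene" or "top"; returns a dict with "pixels" (384x512x3 uint8, blue, green, red), "z_map" (384x512 float32, mm along the optical axis (not along the pixel's ray), 0 where there is no reading), "fx", "fy", "cx", "cy" (pixels), "origin" and "rotation" of the camera in the world. Camera axes: x right, y up, looking along -z (the intrinsics and any distortion apply to the point x, -y, -z); pixel columns grow to the right and rows downward; lengths in mm; the calibration is good to about 2 mm. A picture is of the moment at which its call begins.
- arm.close_job(): hands the job in, once; it reports no verdict.
The state is a dict: "t": time; "joint_positions": joint angles; "qd": joint speeds; "effort": joint torques, N m; "tcp_pos": TCP position; "ee_rot": TCP orientation; "force": force on the tool from outside, world axes, zero at the start; "moment": the same for the moment, N m; "finger_gap": finger opening in mm.
Only numpy, scipy, OpenCV 4.12 (cv2) and the standard library are available. Lean on these libraries where they do the work, as an engineer would, in place of code of your own. Each camera call takes 0.05 s, during which the arm holds its last target.

## Working session

There is one attempt and no reset: what is moved stays moved. The work goes in short steps, Python scripts to look and compute and a tool call to move; the robot and the scene stay as the last step left them, time stands still between calls to the robot, and variables do not carry over. Pictures are saved under pics/ and viewed, and the job is handed in when it is done.

Besides the shell and the picture viewer there is one more tool, called after "Call:" by a JSON object that holds its "op" and its "data", one argument or row to a line. arm_command: Moves the arm, as the interface text tells. Shift numbers are shares of 40 mm and turn numbers shares of 0.08 rad, none past 1 either way. Its arguments: {"type":"object","properties":{"rows":{"type":"array"},"force":{"type":"number"}},"required":["rows"]}

```bash
ls; mkdir -p pics; python3 - <<'E'
from workcell import arm, snapshot
import cv2,numpy as np
o=arm.get_obs()
print({k:np.round(v,3).tolist() for k,v in o.items()})
for n in("scene","top"):
    s=snapshot(n); cv2.imwrite(f"pics/{n}0.png",s["pixels"]); np.savez(f"{n}0.npz",**s)
    print(n,s["fx"],s["fy"],s["cx"],s["cy"],s["origin"],np.round(s["rotation"],4).tolist(),[k for k in s])
E
```

```text
pics
{'t': 0.0, 'joint_positions': [1.064, 0.707, -0.028, 1.485, 0.022, 0.951, -0.075], 'qd': [0.001, -0.002, -0.0, -0.0, 0.001, 0.001, 0.001], 'effort': [-0.0, -88.322, 1.234, -23.616, 0.017, 0.007, 0.0], 'tcp_pos': [257.623, -513.768, 230.826], 'ee_rot': [[0.894, 0.448, -0.001], [0.448, -0.894, 0.001], [-0.0, -0.001, -1.0]], 'force': [-0.789, -0.766, -0.313], 'moment': [-0.015, 0.005, 0.029], 'finger_gap': 85.551}
scene 382.1697605221796 382.1697605221796 253.3537164879665 197.5903720271367 [372.03125731 493.40072368 744.17561993] [[-0.907, 0.3232, -0.2698], [-0.421, -0.6891, 0.5898], [0.0047, 0.6486, 0.7611]] ['pixels', 'z_map', 'fx', 'fy', 'cx', 'cy', 'origin', 'rotation']
top 488.85170249871845 488.85170249871845 255.49687600294223 196.6225375657962 [ 324.87860575  -18.81731161 1470.99595383] [[0.022, 0.982, -0.1878], [-0.9997, 0.0201, -0.0123], [-0.0083, 0.188, 0.9821]] ['pixels', 'z_map', 'fx', 'fy', 'cx', 'cy', 'origin', 'rotation']
```

View pics/scene0.png

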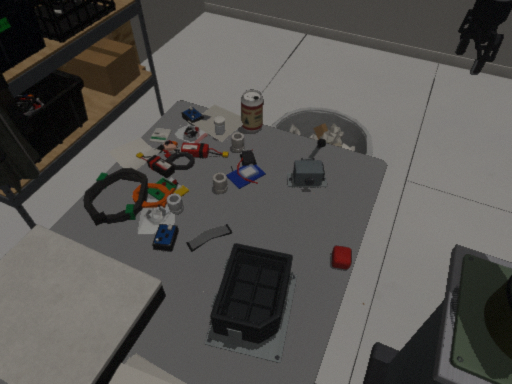

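View pics/top0.png

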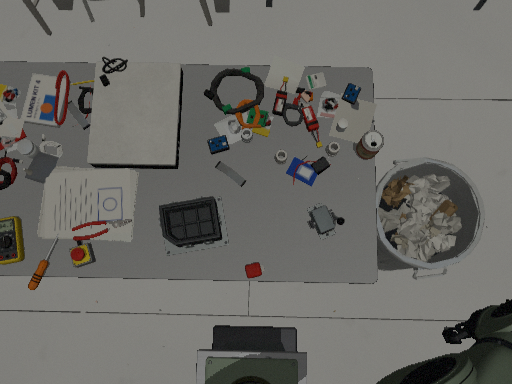

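The top view shows the tray at about (190,222) with its cut corner at lower left, the counter at (322,220) and its black knob at (340,221). I'll zoom in on both.

```bash
cat > h.py <<'E'
import numpy as np,cv2
def load(n): return dict(np.load(n+".npz"))
def ray(s,u,v):
    d=np.array([(u-s["cx"])/s["fx"],-(v-s["cy"])/s["fy"],-1.0]); return s["rotation"]@d
def onplane(s,u,v,z):
    d=ray(s,u,v); return s["origin"]+d*(z-s["origin"][2])/d[2]
def depthpt(s,u,v):
    return s["origin"]+ray(s,u,v)*s["z_map"][int(round(v)),int(round(u))]
def proj(s,p):
    c=s["rotation"].T@(np.asarray(p)-s["origin"]); return np.array([s["cx"]+s["fx"]*c[0]/-c[2],s["cy"]-s["fy"]*c[1]/-c[2]])
def crop(s,u0,v0,u1,v1,k,f,gain=1):
    im=np.clip(s["pixels"][v0:v1,u0:u1].astype(float)*gain,0,255).astype(np.uint8)
    cv2.imwrite(f,cv2.resize(im,None,fx=k,fy=k,interpolation=cv2.INTER_CUBIC))
def cloud(s):
    v,u=np.mgrid[:384,:512]
    d=np.stack([(u-s["cx"])/s["fx"],-(v-s["cy"])/s["fy"],-np.ones(u.shape)],-1)@s["rotation"].T
    return s["origin"]+d*s["z_map"][...,None]
E
python3 - <<'E'
from h import *
s=load("scene0");t=load("top0")
crop(s,195,130,355,360,2.6,"pics/s1.png",2) if 0 else crop(s,200,235,310,355,5,"pics/s1.png",2.5)
crop(s,270,125,350,200,7,"pics/s2.png",1.8)
crop(t,150,185,240,260,7,"pics/t1.png",2.5)
crop(t,295,195,355,245,9,"pics/t2.png",1.8)
for n,S in(("s",s),("t",t)):
    P=cloud(S); ok=S["z_map"]>0
    m=ok&(P[...,2]>92)&(P[...,2]<112)&(P[...,0]>150)&(P[...,0]<800)&(abs(P[...,1])<450)
    k,l,st,c=cv2.connectedComponentsWithStats(m.astype(np.uint8))
    for i in range(1,k):
        if st[i,4]>8: q=P[l==i]; print(n,st[i],q.min(0).round(),q.max(0).round(),q.mean(0).round(1))
    print("bench z",np.median(P[...,2][ok&(abs(P[...,2])<15)]))
E
```

```text
s [241  90  23  19 309] [ 727. -367.   92.] [ 788. -302.  112.] [ 756.3 -330.2  105.2]
s [317 139   9   9  46] [ 511. -244.   92.] [ 531. -227.  112.] [ 520.8 -234.8  104.8]
s [ 211  243   82   88 1680] [443.  97.  92.] [584. 275. 106.] [511.6 192.  101.1]
bench z -0.18923652485904086
t [361 130  23  22 333] [ 729. -368.   92.] [ 792. -306.  112.] [ 758.  -335.9  106.2]
t [159 196  61  49 696] [446.  98.  92.] [587. 273. 112.] [515.7 183.  101.5]
t [337 217   8   8  31] [ 512. -252.  101.] [ 532. -232.  112.] [ 521.9 -240.2  107.5]
bench z 0.24567638404801073
```

```bash
python3 - <<'E'
import cv2,numpy as np
def fit(f,w,h):
    a=cv2.imread(f); return cv2.resize(a,(w,h*0+int(a.shape[0]*w/a.shape[1])))
ims=[fit(f"pics/{n}.png",400,0) for n in("s1","s2","t1","t2")]
def pad(a): 
    o=np.zeros((440,400,3),np.uint8);o[:min(440,a.shape[0])]=a[:440];return o
E
```

```text
(no output)
```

View pics/s1.png

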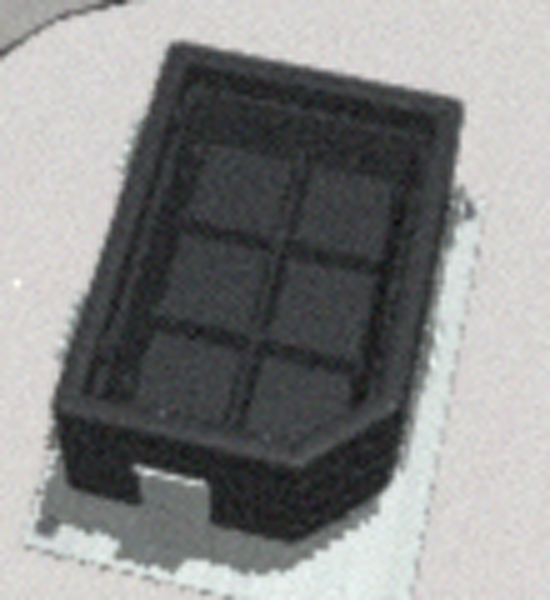

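View pics/s2.png

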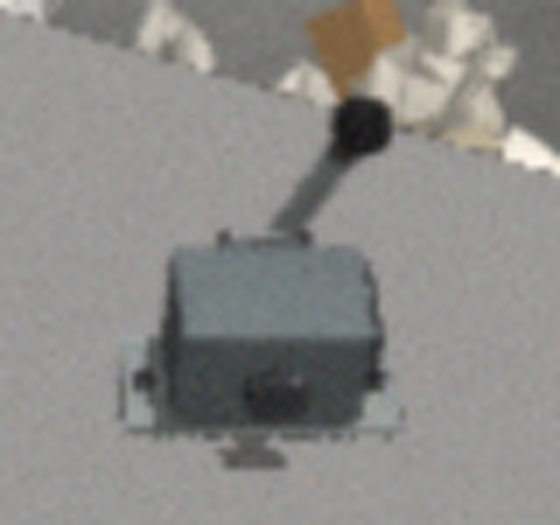

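View pics/t1.png

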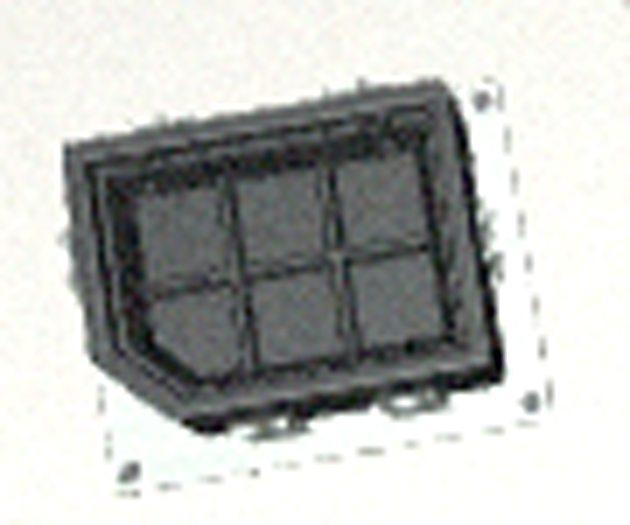

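View pics/t2.png

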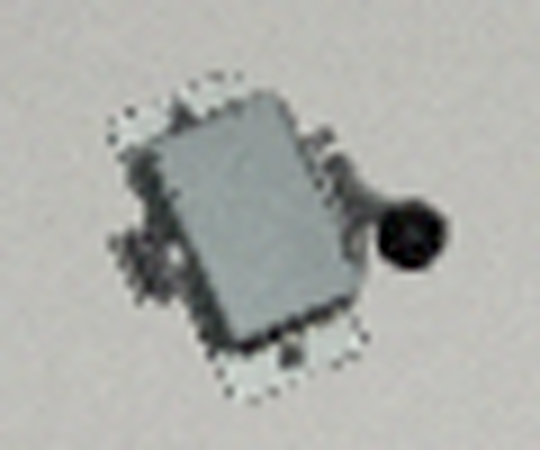

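```bash
cat >> h.py <<'E'
def fit2(A,B):
    A=np.array(A,float);B=np.array(B,float)[:,:2];a=A.mean(0);b=B.mean(0)
    H=(A-a).T@(B-b);th=np.arctan2(H[0,1]-H[1,0],H[0,0]+H[1,1]);R=np.array([[np.cos(th),-np.sin(th)],[np.sin(th),np.cos(th)]])
    t=b-R@a;return th,t,(B-(A@R.T+t))
E
python3 - <<'E'
from h import *
s=load("scene0");t=load("top0")
def full(l,k,o): return [((x+.5)/k-.5+o[0],(y+.5)/k-.5+o[1]) for x,y in l]
M=[(60,80),(60,-80),(-60,-80),(-60,50.3),(-30.3,80)]
ps=full([(60,412),(178,43),(463,103),(402,408),(302,463)],5,(200,235))
pt=full([(65,145),(447,85),(492,345),(93,355),(200,425)],7,(150,185))
for S,p in((s,ps),(t,pt)):
    th,tr,r=fit2(M,[onplane(S,*q,102) for q in p]);print("tray",th.round(4),tr.round(1),r.round(1).tolist())
C=[(36,24),(36,-24),(-36,-24),(-36,24)]
ct=full([(155,148),(268,92),(358,295),(235,345)],9,(295,195))
cs=full([(168,335),(175,250),(365,250),(378,337)],7,(270,125))
for S,p in((s,cs),(t,ct)):
    th,tr,r=fit2(C,[onplane(S,*q,54) for q in p]);print("ctr",th.round(4),tr.round(1),r.round(1).tolist())
    for sg in (0,np.pi):
        c,s_=np.cos(th+sg),np.sin(th+sg); print("  knob pred",sg,tr+[c*-29+s_*33, s_*-29-c*33])
ks=full([(362,127)],7,(270,125))[0];kt=full([(411,235)],9,(295,195))[0]
print(onplane(s,*ks,103),onplane(t,*kt,103))
a,b=s["origin"],t["origin"];d,e=ray(s,*ks),ray(t,*kt)
k=np.linalg.lstsq(np.stack([d,-e],1),b-a,rcond=None)[0];print(a+k[0]*d,b+k[1]*e)
E
```

```text
tray 0.1994 [510.  185.5] [[-2.5, -1.2], [-2.6, 1.1], [1.4, 2.6], [1.7, -0.1], [2.1, -2.5]]
tray 0.2181 [514.5 182.7] [[0.2, -0.9], [-6.4, 0.8], [4.8, 4.6], [25.6, 37.7], [-24.1, -42.2]]
ctr 0.4132 [ 533.7 -196.1] [[3.1, -0.1], [-2.8, 1.8], [-0.6, 0.7], [0.3, -2.4]]
  knob pred 0 [ 520.37242076 -238.00182187]
  knob pred 3.141592653589793 [ 546.99056806 -154.26727562]
ctr 0.4107 [ 533.4 -199.1] [[-0.6, -4.3], [-0.5, 2.9], [-0.5, 2.8], [1.5, -1.4]]
  knob pred 0 [ 520.03308673 -240.90768075]
  knob pred 3.141592653589793 [ 546.85539191 -157.23830795]
[ 520.97345571 -240.45552567  103.        ] [ 522.36524226 -241.96427436  103.        ]
[ 521.35042345 -242.31289138  101.37720587] [ 522.57654615 -242.20303392  101.53629149]
```

```bash
python3 - <<'E'
from h import *
s=load("scene0");t=load("top0")
def full(l,k,o): return [((x+.5)/k-.5+o[0],(y+.5)/k-.5+o[1]) for x,y in l]
M=[(60,80),(60,-80),(-60,-80),(-60,50.3),(-30.3,80)]
pt=full([(65,145),(447,85),(492,345),(200,420),(93,355)],7,(150,185))
th,tr,r=fit2(M,[onplane(t,*q,102) for q in pt]);print("tray",th.round(4),tr.round(1),r.round(1).tolist())
# depth based: rim-top points
for S in(s,t):
    P=cloud(S);m=(S["z_map"]>0)&(abs(P[...,2]-102)<5)&(abs(P[...,0]-515)<90)&(abs(P[...,1]-184)<110)
    q=P[m][:,:2].astype(np.float32);print(len(q),cv2.minAreaRect(q))
c=[]
for th,tr in((.1994,[510,185.5]),(th,tr)):
    c_,s_=np.cos(th),np.sin(th);R=np.array([[c_,-s_],[s_,c_]])
    print("cut",R@[-41.5,61.5]+tr,"opp",R@[55,-75]+tr)
# overlay check
for n,S,b in(("s",s,(200,235,310,355)),("t",t,(150,185,240,260))):
    k=5 if n=="s" else 7
    im=np.clip(S["pixels"][b[1]:b[3],b[0]:b[2]]*2.5,0,255).astype(np.uint8);im=cv2.resize(im,None,fx=k,fy=k)
    th_,tr_=.205,np.array([511.8,184.3]);c_,s_=np.cos(th_),np.sin(th_);R=np.array([[c_,-s_],[s_,c_]])
    p=np.array([ (proj(S,[*(R@m+tr_),102])-b[:2]+.5)*k for m in M])
    cv2.polylines(im,[p.astype(np.int32)],True,(0,0,255),1);cv2.imwrite(f"pics/ov_{n}.png",im)
E
```

```text
tray 0.2176 [514.9 182.7] [[-0.3, -0.9], [-6.8, 0.8], [4.5, 4.6], [0.0, -6.8], [2.6, 2.2]]
1481 ((511.359375, 185.78005981445312), (120.14089965820312, 162.24798583984375), 11.322212219238281)
599 ((513.0941162109375, 185.10450744628906), (120.29609680175781, 160.57493591308594), 11.521090507507324)
cut [457.14030028 237.5610425 ] opp [578.7663023  122.88054881]
cut [461.08280169 233.75505453] opp [584.78085461 121.3126617 ]
```

View pics/ov_s.png

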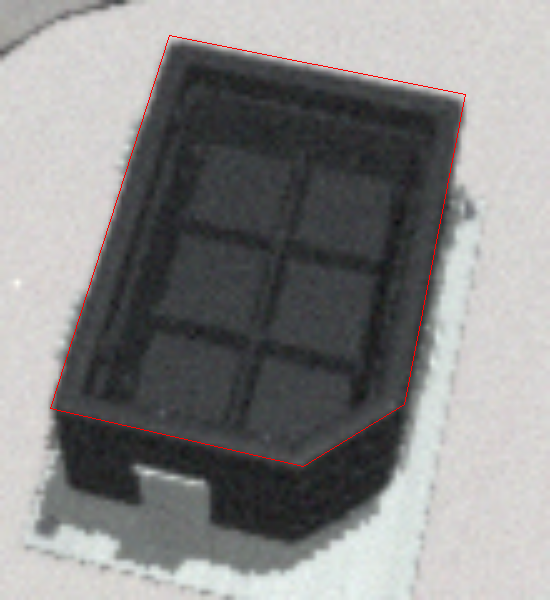

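View pics/ov_t.png

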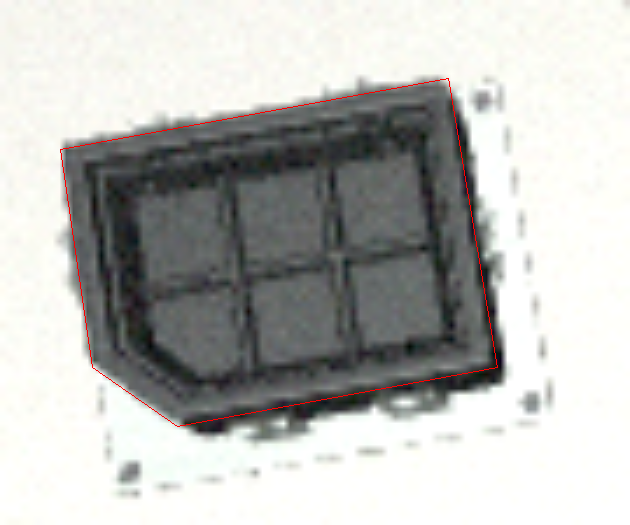

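Depth rectangles from both views match the rim size: tray centre is about (512, 185), yaw 0.20. That puts cut_corner at (459, 237, 102). The knob is at (521.5, −241.5, 102) and the counter's yaw is 0.412. I'll do the lever first: shut the jaws, line up with the counter's axes and hover behind the knob.

Call:
{"op": "arm_command", "data": {
  "rows": [
    {"linear": [0.6, -0.28, 0], "spin": 0.65, "jaw": 1},
    {"linear": [0.65, -0.3, 0], "spin": 0, "jaw": 1},
    {"linear": [0.65, -0.3, 0], "spin": 0, "jaw": 1},
    {"linear": [0.65, -0.3, 0], "spin": 0, "jaw": 1},
    {"linear": [0.65, -0.3, 0], "spin": 0, "jaw": 1},
    {"linear": [0.65, -0.3, 0], "spin": 0, "jaw": 1},
    {"linear": [0.65, -0.3, 0], "spin": 0, "jaw": 1},
    {"linear": [0.65, -0.3, 0], "spin": 0, "jaw": 1},
    {"linear": [0.65, -0.3, 0], "spin": 0, "jaw": 1},
    {"linear": [0.65, -0.3, 0], "spin": 0, "jaw": 1},
    {"linear": [0.65, -0.3, 0], "spin": 0, "jaw": 1},
    {"linear": [0, 0, 0], "spin": 0, "jaw": 1}
  ]
}}

```text
t: 1.1
tcp_pos: [467.6, -274.2, 230.9]
ee_rot: [[0.913, 0.407, 0.001], [0.407, -0.913, 0.003], [0.002, -0.002, -1.0]]
force: [1.4, 0.7, -0.1]
finger_gap: 0.3
```

```bash
cat > st.py <<'E'
import sys,numpy as np
from workcell import arm
o=arm.get_obs();R=np.array(o["ee_rot"]);p=np.array(o["tcp_pos"])
print("t",round(o["t"],2),p.round(1),R.round(3).tolist(),"F",np.round(o["force"],1),"M",np.round(o["moment"],2),"gap",round(o["finger_gap"],1))
if len(sys.argv)>3: print("delta tool mm",(R.T@(np.array(sys.argv[1:4],float)-p)).round(1), "y ang",np.degrees(np.arctan2(R[1,1],R[0,1])).round(2))
E
python3 st.py 490.4 -255.1 93
```

```text
t 1.1 [ 467.6 -274.2  230.9] [[0.913, 0.407, 0.001], [0.407, -0.913, 0.003], [0.002, -0.002, -1.0]] F [ 1.4  0.7 -0.1] M [ 0.06 -0.03 -0.05] gap 0.3
delta tool mm [ 28.3  -7.9 138. ] y ang -65.99
```

Call:
{"op": "arm_command", "data": {
  "rows": [
    {"linear": [0.35, -0.1, 0.5], "spin": 0, "jaw": 1},
    {"linear": [0.35, -0.1, 0.6], "spin": 0, "jaw": 1},
    {"linear": [0, 0, 0.6], "spin": 0, "jaw": 1},
    {"linear": [0, 0, 0.6], "spin": 0, "jaw": 1},
    {"linear": [0, 0, 0.6], "spin": 0, "jaw": 1},
    {"linear": [0, 0, 0.4], "spin": 0, "jaw": 1},
    {"linear": [0, 0, 0.15], "spin": 0, "jaw": 1},
    {"linear": [0, 0, 0], "spin": 0, "jaw": 1}
  ]
}}

```text
t: 1.77
tcp_pos: [486.0, -260.3, 92.2]
ee_rot: [[0.916, 0.401, -0.002], [0.401, -0.916, 0.001], [-0.001, -0.002, -1.0]]
force: [1.1, 0.6, -0.2]
finger_gap: -0.1
```

```bash
python3 - <<'E'
from workcell import snapshot
from h import *
s=snapshot("scene");crop(s,270,105,350,200,6,"pics/a1.png",1.8)
t=snapshot("top");crop(t,295,195,355,245,9,"pics/a2.png",1.8)
E
python3 st.py 521.5 -241.5 93
```

```text
t 1.87 [ 486.8 -260.6   94. ] [[0.916, 0.401, 0.001], [0.401, -0.916, -0.0], [0.0, 0.0, -1.0]] F [-0.5 -0.4  0.5] M [ 0.01 -0.   -0.02] gap -0.2
delta tool mm [39.4 -3.6  1. ] y ang -66.36
```

View pics/a1.png

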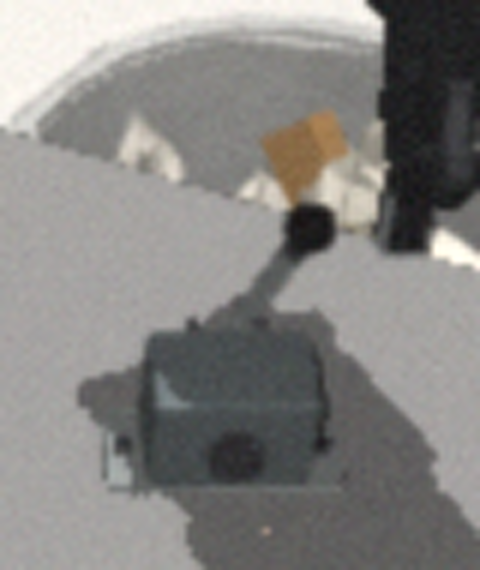

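View pics/a2.png

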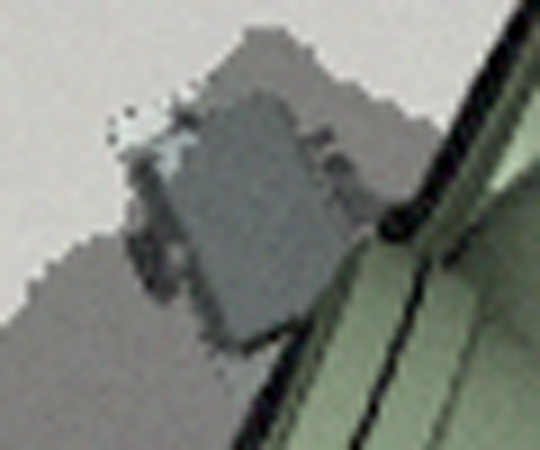

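The fingertips stand just beside the knob, at (405,235) in the scene crop against the knob at (310,228). Now I'll push along +x.

Call:
{"op": "arm_command", "data": {
  "rows": [
    {"linear": [0.1, -0.09, 0.08], "spin": 0, "jaw": 1},
    {"linear": [0.3, 0, 0], "spin": 0, "jaw": 1},
    {"linear": [0.3, 0, 0], "spin": 0, "jaw": 1},
    {"linear": [0.3, 0, 0], "spin": 0, "jaw": 1},
    {"linear": [0.3, 0, 0], "spin": 0, "jaw": 1},
    {"linear": [0.3, 0, 0], "spin": 0, "jaw": 1},
    {"linear": [0.1, 0, 0], "spin": 0, "jaw": 1},
    {"linear": [0, 0, 0], "spin": 0, "jaw": 1}
  ]
}}

```text
t: 2.53
tcp_pos: [547.8, -229.3, 90.4]
ee_rot: [[0.916, 0.402, 0.0], [0.402, -0.916, -0.0], [0.0, 0.0, -1.0]]
force: [-3.2, 1.0, 2.5]
finger_gap: -0.0
```

```bash
python3 - <<'E'
from workcell import snapshot
from h import *
s=snapshot("scene");crop(s,250,85,350,200,5,"pics/b1.png",1.8)
E
python3 st.py 555 -227 93
```

```text
t 2.58 [ 547.2 -229.8   90.4] [[0.916, 0.401, -0.0], [0.401, -0.916, -0.0], [-0.0, 0.0, -1.0]] F [-4.8 -0.4  2.3] M [0.01 0.71 0.03] gap -0.3
delta tool mm [ 8.2  0.6 -2.6] y ang -66.33
```

View pics/b1.png

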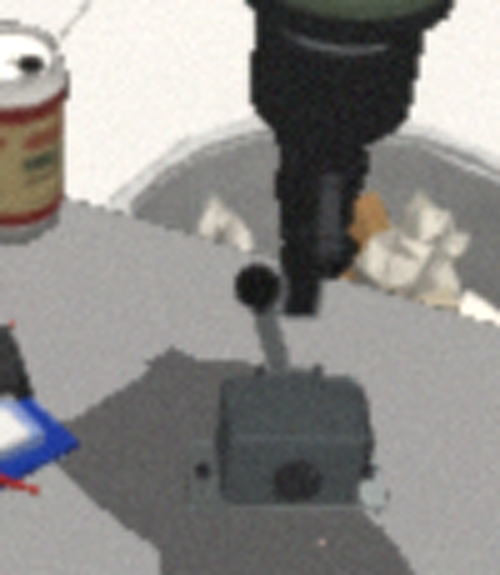

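The knob at (258,287) has swung over the top and is moving ahead of the finger at (300,300). I'll continue in small steps and watch the force.

Call:
{"op": "arm_command", "data": {
  "rows": [
    {"linear": [0.12, 0, 0], "spin": 0, "jaw": 1},
    {"linear": [0.1, 0, 0], "spin": 0, "jaw": 1},
    {"linear": [0, 0, 0], "spin": 0, "jaw": 1}
  ]
}}

```text
t: 2.83
tcp_pos: [554.5, -226.9, 89.9]
ee_rot: [[0.916, 0.401, -0.002], [0.401, -0.916, -0.0], [-0.002, -0.001, -1.0]]
force: [-8.4, -2.7, 0.9]
finger_gap: 0.0
```

Call:
{"op": "arm_command", "data": {
  "rows": [
    {"linear": [0.05, 0, 0], "spin": 0, "jaw": 1},
    {"linear": [0.05, 0, 0], "spin": 0, "jaw": 1},
    {"linear": [0, 0, 0], "spin": 0, "jaw": 1}
  ]
}}

```text
t: 3.08
tcp_pos: [555.6, -226.5, 89.7]
ee_rot: [[0.917, 0.399, -0.007], [0.399, -0.917, -0.001], [-0.007, -0.002, -1.0]]
force: [-23.6, -7.1, 6.0]
finger_gap: 0.1
```

The force jumped to 25 N and the tool stalled. That puts the knob at about (576, −218), against a predicted stop of (575, −218), so the lever is on its stop. Now I'll release it straight up.

Call:
{"op": "arm_command", "data": {
  "rows": [
    {"linear": [0, 0, -1], "spin": 0, "jaw": 1},
    {"linear": [0, 0, -1], "spin": 0, "jaw": 1},
    {"linear": [0, 0, -1], "spin": 0, "jaw": 1},
    {"linear": [0, 0, 0], "spin": 0, "jaw": 1}
  ]
}}

```text
t: 3.42
tcp_pos: [561.4, -225.8, 217.5]
ee_rot: [[0.916, 0.401, 0.01], [0.401, -0.916, -0.003], [0.008, 0.007, -1.0]]
force: [-0.1, -0.0, 1.2]
finger_gap: 0.4
```

```bash
python3 - <<'E'
from workcell import snapshot
from h import *
s=snapshot("scene");crop(s,250,85,350,200,5,"pics/c1.png",1.8)
E
python3 st.py 459.3 237.4 230
```

```text
t 3.47 [ 560.6 -225.3  214. ] [[0.916, 0.401, 0.007], [0.401, -0.916, -0.002], [0.005, 0.005, -1.0]] F [ 1.2 -0.3 -0.8] M [0.06 0.04 0.03] gap -0.1
delta tool mm [  92.8 -464.5  -17.6] y ang -66.37
```

View pics/c1.png

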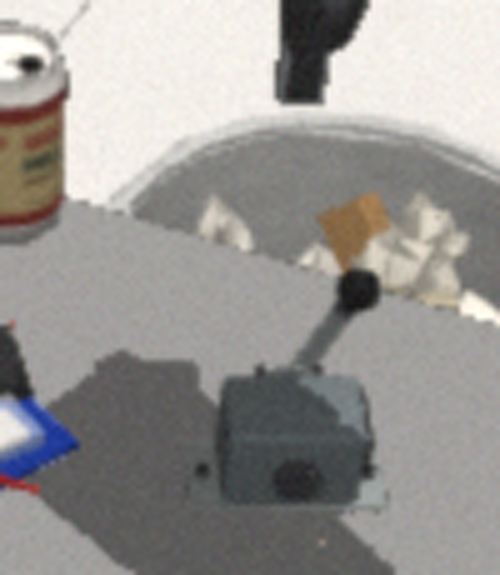

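The lever has sprung back to its rest position, knob at (358,290). Next I'll travel to the tray.

Call:
{"op": "arm_command", "data": {
  "rows": [
    {"linear": [0.09, -0.45, -0.1], "spin": 0, "jaw": 0.45},
    {"linear": [0.18, -0.85, 0], "spin": 0, "jaw": 0.45},
    {"linear": [0.18, -0.9, 0], "spin": 0, "jaw": 0.45},
    {"linear": [0.18, -0.9, 0], "spin": 0, "jaw": 0.45},
    {"linear": [0.18, -0.9, 0], "spin": 0, "jaw": 0.45},
    {"linear": [0.18, -0.9, 0], "spin": 0, "jaw": 0.45},
    {"linear": [0.18, -0.9, 0], "spin": 0, "jaw": 0.45},
    {"linear": [0.18, -0.9, 0], "spin": 0, "jaw": 0.45},
    {"linear": [0.18, -0.9, 0], "spin": 0, "jaw": 0.45},
    {"linear": [0.18, -0.9, 0], "spin": 0, "jaw": 0.45},
    {"linear": [0.18, -0.9, 0], "spin": 0, "jaw": 0.45},
    {"linear": [0.18, -0.9, 0], "spin": 0, "jaw": 0.45}
  ]
}}

```text
t: 4.47
tcp_pos: [469.0, 187.6, 213.9]
ee_rot: [[0.916, 0.401, 0.0], [0.401, -0.916, 0.0], [0.0, -0.0, -1.0]]
force: [0.2, -0.2, 0.5]
finger_gap: 47.0
```

Call:
{"op": "arm_command", "data": {
  "rows": [
    {"linear": [0, 0, 0], "spin": -1, "jaw": 0.45},
    {"linear": [0, 0, 0], "spin": -1, "jaw": 0.45},
    {"linear": [0, 0, 0], "spin": -1, "jaw": 0.45},
    {"linear": [0, 0, 0], "spin": -1, "jaw": 0.45},
    {"linear": [0, 0, 0], "spin": -1, "jaw": 0.45},
    {"linear": [0, 0, 0], "spin": -1, "jaw": 0.45},
    {"linear": [0, 0, 0], "spin": -1, "jaw": 0.45},
    {"linear": [0, 0, 0], "spin": 0, "jaw": 0.45}
  ]
}}

```text
t: 5.13
tcp_pos: [469.7, 185.8, 213.9]
ee_rot: [[0.56, 0.829, -0.0], [0.829, -0.56, 0.001], [0.0, -0.0, -1.0]]
force: [0.4, -1.0, -0.0]
finger_gap: 46.8
```

```bash
python3 st.py 459.3 237.4 125; python3 -c "
from workcell import arm;print(arm.get_obs()['joint_positions'])"
```

```text
t 5.13 [469.7 185.8 213.9] [[0.56, 0.829, -0.0], [0.829, -0.56, 0.001], [0.0, -0.0, -1.0]] F [ 0.4 -1.  -0. ] M [-0.02 -0.    0.04] gap 46.8
delta tool mm [ 36.9 -37.5  88.9] y ang -34.05
[-0.42267779  0.62722892 -0.02987043  1.76083954  0.02483565  0.75374489
 -1.05924537]
```

Call:
{"op": "arm_command", "data": {
  "rows": [
    {"linear": [0.46, -0.47, 0.3], "spin": 0, "jaw": 0.45},
    {"linear": [0.46, -0.47, 0.4], "spin": 0, "jaw": 0.45},
    {"linear": [0, 0, 0.6], "spin": 0, "jaw": 0.45},
    {"linear": [0, 0, 0.5], "spin": 0, "jaw": 0.45},
    {"linear": [0, 0, 0.4], "spin": 0, "jaw": 0.45},
    {"linear": [0, 0, 0], "spin": 0, "jaw": 0.45}
  ]
}}

```text
t: 5.63
tcp_pos: [458.3, 237.0, 123.6]
ee_rot: [[0.565, 0.825, -0.003], [0.825, -0.565, -0.002], [-0.003, -0.002, -1.0]]
force: [0.9, -0.0, 0.1]
finger_gap: 47.0
```

```bash
python3 st.py 459.3 237.4 91; python3 - <<'E'
from workcell import snapshot
from h import *
s=snapshot("scene");crop(s,195,220,315,350,4.5,"pics/d1.png",2.2)
print(proj(s,[459.3,237.4,102]))
E
```

```text
t 5.63 [458.3 237.  123.6] [[0.565, 0.825, -0.003], [0.825, -0.565, -0.002], [-0.003, -0.002, -1.0]] F [ 0.9 -0.   0.1] M [ 0.02 -0.02 -0.02] gap 47.0
delta tool mm [ 1.   0.7 32.6] y ang -34.4
[268.09374272 319.66409553]
```

View pics/d1.png

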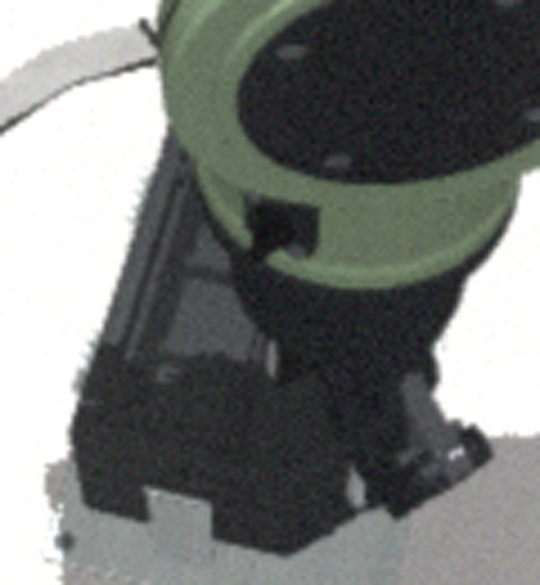

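The outer fingertip at (450,465) is outside the cut corner and the inner one is in the tray. I'll descend so the pads overlap the rim by about 11 mm.

Call:
{"op": "arm_command", "data": {
  "rows": [
    {"linear": [0.02, 0.02, 0.3], "spin": 0, "jaw": 0.45},
    {"linear": [0, 0, 0.3], "spin": 0, "jaw": 0.45},
    {"linear": [0, 0, 0.2], "spin": 0, "jaw": 0.45},
    {"linear": [0, 0, 0], "spin": 0, "jaw": 0.45}
  ]
}}

```text
t: 6.02
tcp_pos: [460.4, 237.6, 93.7]
ee_rot: [[0.564, 0.826, -0.001], [0.826, -0.564, -0.0], [-0.001, -0.0, -1.0]]
force: [-0.6, -0.4, -0.0]
finger_gap: 47.0
```

```bash
python3 st.py 459.3 237.4 91
```

```text
t 6.02 [460.4 237.6  93.7] [[0.564, 0.826, -0.001], [0.826, -0.564, -0.0], [-0.001, -0.0, -1.0]] F [-0.6 -0.4 -0. ] M [-0.04  0.    0.03] gap 47.0
delta tool mm [-0.7 -0.8  2.7] y ang -34.33
```

Call:
{"op": "arm_command", "data": {
  "rows": [
    {"linear": [0, 0, 0.07], "spin": 0, "jaw": 0.7},
    {"linear": [0, 0, 0], "spin": 0, "jaw": 0.75},
    {"linear": [0, 0, 0], "spin": 0, "jaw": 0.78},
    {"linear": [0, 0, 0], "spin": 0, "jaw": 0.78}
  ],
  "force": 25
}}

```text
t: 6.35
tcp_pos: [460.7, 237.8, 91.8]
ee_rot: [[0.563, 0.826, 0.001], [0.826, -0.563, 0.0], [0.001, 0.0, -1.0]]
force: [0.0, 0.2, -0.1]
finger_gap: 19.0
```

```bash
python3 st.py 459.3 237.4 91; python3 - <<'E'
from workcell import snapshot
from h import *
s=snapshot("scene");crop(s,235,270,315,350,7,"pics/e1.png",2.2)
E
```

```text
t 6.35 [460.7 237.8  91.8] [[0.563, 0.826, 0.001], [0.826, -0.563, 0.0], [0.001, 0.0, -1.0]] F [ 0.   0.2 -0.1] M [ 0.05 -0.02  0.02] gap 19.0
delta tool mm [-1.1 -1.   0.8] y ang -34.27
```

View pics/e1.png

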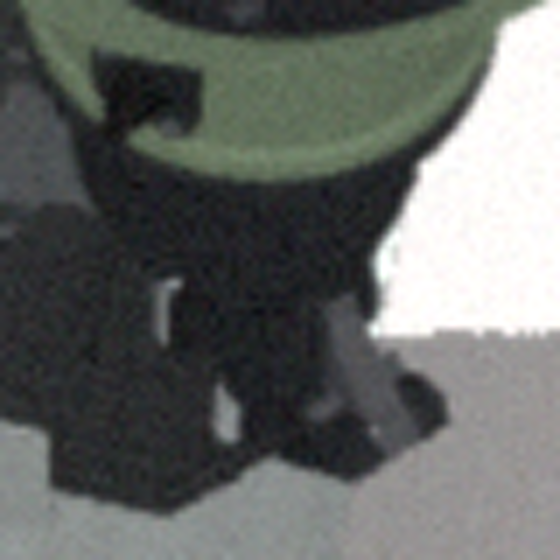

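With the gap at 19 mm there is still no force, so the rim piece is between the pads. I'll close in steps.

Call:
{"op": "arm_command", "data": {
  "rows": [
    {"linear": [0, 0, 0], "spin": 0, "jaw": 0.82},
    {"linear": [0, 0, 0], "spin": 0, "jaw": 0.84}
  ]
}}

```text
t: 6.57
tcp_pos: [460.6, 237.7, 91.5]
ee_rot: [[0.563, 0.826, 0.0], [0.826, -0.563, 0.0], [0.0, 0.0, -1.0]]
force: [0.1, -0.1, 0.3]
finger_gap: 13.7
```

Call:
{"op": "arm_command", "data": {
  "rows": [
    {"linear": [0, 0, 0], "spin": 0, "jaw": 0.86},
    {"linear": [0, 0, 0], "spin": 0, "jaw": 0.86}
  ]
}}

```text
t: 6.73
tcp_pos: [460.5, 237.7, 91.4]
ee_rot: [[0.563, 0.826, -0.0], [0.826, -0.563, 0.0], [0.0, -0.0, -1.0]]
force: [0.2, 0.9, 0.5]
finger_gap: 11.9
```

Call:
{"op": "arm_command", "data": {
  "rows": [
    {"linear": [0, 0, 0], "spin": 0, "jaw": 0.95},
    {"linear": [0, 0, 0], "spin": 0, "jaw": 1},
    {"linear": [0, 0, 0], "spin": 0, "jaw": 1},
    {"linear": [0, 0, 0], "spin": 0, "jaw": 1}
  ],
  "force": 25
}}

```text
t: 7.07
tcp_pos: [460.6, 237.8, 91.3]
ee_rot: [[0.563, 0.826, 0.0], [0.826, -0.563, 0.0], [0.0, -0.0, -1.0]]
force: [0.7, 0.3, -0.1]
finger_gap: 8.8
```

```bash
python3 st.py 581 122.8 91
```

```text
t 7.07 [460.6 237.8  91.3] [[0.563, 0.826, 0.0], [0.826, -0.563, 0.0], [0.0, -0.0, -1.0]] F [ 0.7  0.3 -0.1] M [ 0.14 -0.02  0.05] gap 8.8
delta tool mm [-27.2 164.3   0.3] y ang -34.26
```

The gap holds at 8.8 mm, so the rim is gripped. I'll peel gently along the arc.

Call:
{"op": "arm_command", "data": {
  "rows": [
    {"linear": [0, 0.005, -0.05], "spin": 0, "jaw": 1},
    {"linear": [0, 0.005, -0.05], "spin": 0, "jaw": 1},
    {"linear": [0, 0.005, -0.05], "spin": 0, "jaw": 1},
    {"linear": [0, 0, 0], "spin": 0, "jaw": 1}
  ]
}}

```text
t: 7.4
tcp_pos: [461.2, 237.3, 97.5]
ee_rot: [[0.563, 0.826, 0.0], [0.826, -0.563, 0.0], [0.0, 0.0, -1.0]]
force: [2.4, -0.7, -8.6]
finger_gap: 8.9
```

Call:
{"op": "arm_command", "data": {
  "rows": [
    {"linear": [0, 0.005, -0.05], "spin": 0, "jaw": 1},
    {"linear": [0, 0.005, -0.05], "spin": 0, "jaw": 1},
    {"linear": [0, 0.005, -0.05], "spin": 0, "jaw": 1},
    {"linear": [0, 0, 0], "spin": 0, "jaw": 1}
  ]
}}

```text
t: 7.73
tcp_pos: [461.5, 237.3, 103.8]
ee_rot: [[0.563, 0.827, 0.0], [0.827, -0.563, 0.001], [0.001, -0.0, -1.0]]
force: [-1.9, 3.6, -1.2]
finger_gap: 9.1
```

```bash
cat > look.py <<'E'
import sys
from workcell import snapshot
from h import *
n=sys.argv[1]
s=snapshot("scene");t=snapshot("top");np.savez("s_"+n,**s);np.savez("t_"+n,**t)
crop(s,195,200,325,350,4,f"pics/{n}_s.png",2.5);crop(t,145,180,245,265,6,f"pics/{n}_t.png",2.5)
E
python3 look.py f; python3 st.py
```

```text
t 7.83 [461.3 237.5 103.7] [[0.563, 0.827, -0.0], [0.827, -0.563, 0.001], [0.001, -0.001, -1.0]] F [-2.1  3.7 -0.3] M [0.98 0.8  0.21] gap 9.0
```

View pics/f_s.png

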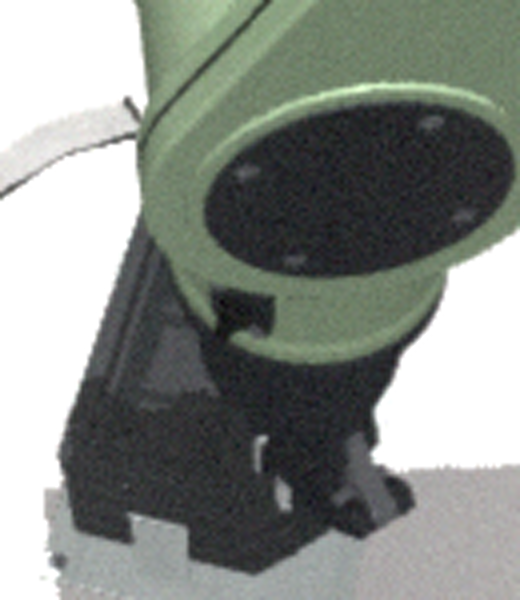

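View pics/f_t.png

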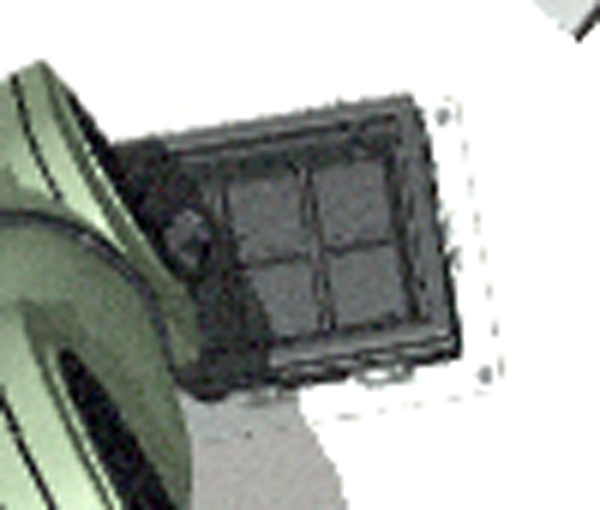

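```bash
cat > tilt.py <<'E'
import sys
from h import *
n=sys.argv[1]; dz=float(sys.argv[2]) if len(sys.argv)>2 else 0
for nm in("t0","t","s0","s"):
    S=load({"t0":"top0","s0":"scene0"}.get(nm,nm+"_"+n));P=cloud(S)
    off=0 if "0" in nm else dz
    c,s_=np.cos(.199),np.sin(.199);Q=(P[...,:2]-[512.2,185.4])@np.array([[c,-s_],[s_,c]])
    ok=S["z_map"]>0; X,Y,Z=Q[...,0],Q[...,1],P[...,2]
    # ribs/floor cells: -y half
    m=ok&(abs(X)<38)&(Y>-55)&(Y<25)&(abs(Z-66-off)<14)
    A=np.c_[X[m],Y[m],np.ones(m.sum())];z=Z[m];w=np.ones(len(z),bool)
    for _ in range(4):
        k=np.linalg.lstsq(A[w],z[w],rcond=None)[0];w=abs(A@k-z)<4
    print(nm,"floor n",w.sum(),"slope x,y",k[:2].round(4),"z0",k[2].round(1), "=> floor at cut",(k@[-41.5,61.5,1]).round(1),"opp",(k@[55,-75,1]).round(1))
    for lab,cx,cy in(("opp",55,-75),("+x,+y",55,75),("-x,-y",-55,-75),("+x mid",55,0),("-y mid",0,-75)):
        mm=ok&(abs(X-cx)<5)&(abs(Y-cy)<5)&(abs(Z-105-off)<25); print("   rim",lab,mm.sum(),np.median(Z[mm]).round(1) if mm.sum() else None,end="")
    print()
E
python3 tilt.py f
```

```text
t0 floor n 502 slope x,y [-0.0071  0.0273] z0 64.0 => floor at cut 66.0 opp 61.6
   rim opp 8 101.1   rim +x,+y 11 103.7   rim -x,-y 14 99.9   rim +x mid 15 98.7   rim -y mid 11 102.7
t floor n 477 slope x,y [-0.0518  0.0758] z0 71.0 => floor at cut 77.8 opp 62.4
   rim opp 13 104.0   rim +x,+y 0 None   rim -x,-y 16 106.8   rim +x mid 15 105.1   rim -y mid 12 105.3
s0 floor n 1121 slope x,y [-0.0008  0.0073] z0 63.4 => floor at cut 63.9 opp 62.8
   rim opp 14 102.1   rim +x,+y 39 101.7   rim -x,-y 18 102.0   rim +x mid 22 102.7   rim -y mid 28 102.0
s floor n 214 slope x,y [-0.0464  0.124 ] z0 70.0 => floor at cut 79.5 opp 58.1
   rim opp 0 None   rim +x,+y 51 109.8   rim -x,-y 0 None   rim +x mid 33 105.8   rim -y mid 0 None
```

The tray is hinging as wanted: its floor at the cut corner is up about 12 mm and the opposite corner is up about 1 mm, within noise. I'll continue to about 25 mm.

Call:
{"op": "arm_command", "data": {
  "rows": [
    {"linear": [0, 0, -0.05], "spin": 0, "jaw": 1},
    {"linear": [0, 0, -0.05], "spin": 0, "jaw": 1},
    {"linear": [0, 0, -0.05], "spin": 0, "jaw": 1},
    {"linear": [0, 0, 0], "spin": 0, "jaw": 1}
  ]
}}

```text
t: 8.17
tcp_pos: [461.6, 237.3, 109.8]
ee_rot: [[0.563, 0.826, 0.0], [0.826, -0.563, 0.001], [0.001, -0.0, -1.0]]
force: [-1.8, 2.9, -1.9]
finger_gap: 9.1
```

```bash
python3 look.py g; python3 st.py; python3 tilt.py g 6
```

```text
t 8.27 [461.5 237.3 109.5] [[0.563, 0.827, 0.0], [0.827, -0.563, 0.001], [0.0, -0.0, -1.0]] F [-1.8  4.6 -1.7] M [1.07 0.73 0.12] gap 9.1
t0 floor n 502 slope x,y [-0.0071  0.0273] z0 64.0 => floor at cut 66.0 opp 61.6
   rim opp 8 101.1   rim +x,+y 11 103.7   rim -x,-y 14 99.9   rim +x mid 15 98.7   rim -y mid 11 102.7
t floor n 504 slope x,y [-0.0614  0.0877] z0 74.2 => floor at cut 82.2 opp 64.3
   rim opp 13 101.7   rim +x,+y 0 None   rim -x,-y 13 109.0   rim +x mid 17 107.8   rim -y mid 11 106.1
s0 floor n 1121 slope x,y [-0.0008  0.0073] z0 63.4 => floor at cut 63.9 opp 62.8
   rim opp 14 102.1   rim +x,+y 39 101.7   rim -x,-y 18 102.0   rim +x mid 22 102.7   rim -y mid 28 102.0
s floor n 217 slope x,y [-0.071  0.1  ] z0 73.7 => floor at cut 82.8 opp 62.3
   rim opp 0 None   rim +x,+y 43 114.3   rim -x,-y 0 None   rim +x mid 26 108.9   rim -y mid 0 None
```

Call:
{"op": "arm_command", "data": {
  "rows": [
    {"linear": [0, 0.003, -0.05], "spin": 0, "jaw": 1},
    {"linear": [0, 0.003, -0.05], "spin": 0, "jaw": 1},
    {"linear": [0, 0.003, -0.05], "spin": 0, "jaw": 1},
    {"linear": [0, 0.003, -0.05], "spin": 0, "jaw": 1},
    {"linear": [0, 0, 0], "spin": 0, "jaw": 1},
    {"linear": [0, 0, 0], "spin": 0, "jaw": 1}
  ]
}}

```text
t: 8.77
tcp_pos: [462.0, 236.7, 117.5]
ee_rot: [[0.563, 0.826, 0.0], [0.826, -0.563, 0.0], [0.0, 0.0, -1.0]]
force: [0.1, 0.3, -1.4]
finger_gap: 9.0
```

```bash
python3 look.py g2; python3 st.py; python3 tilt.py g2 9|grep -A1 "^[ts] "
```

```text
t 8.87 [461.9 236.7 117.3] [[0.563, 0.826, -0.0], [0.826, -0.563, 0.0], [-0.0, -0.0, -1.0]] F [-0.6 -0.8  0.2] M [0.03 0.03 0.04] gap 9.1
t floor n 450 slope x,y [-0.0086  0.0171] z0 85.7 => floor at cut 87.1 opp 83.9
   rim opp 13 121.0   rim +x,+y 0 None   rim -x,-y 13 122.5   rim +x mid 17 120.7   rim -y mid 12 121.9
--
s floor n 231 slope x,y [-0.0171  0.0328] z0 86.3 => floor at cut 89.0 opp 82.9
   rim opp 0 None   rim +x,+y 41 125.6   rim -x,-y 0 None   rim +x mid 35 123.6   rim -y mid 0 None
```

The tray came free and levelled itself somewhere between 18 and 26 mm of lift. That leaves it unclear whether the corner reached 2 cm before the opposite corner left the stack. I'll look before deciding.

View pics/g2_s.png

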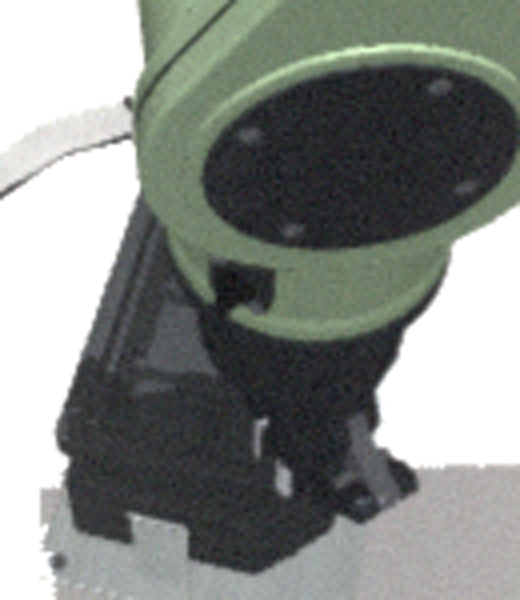

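View pics/g2_t.png

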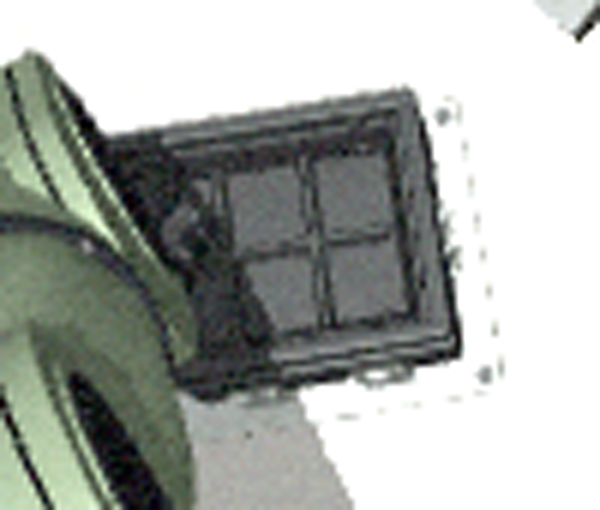

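The second tray stayed in the rack: there is a visible step under the lifted rim at (150,460) in the scene crop. I can't confirm the 2 cm hinge, though. I'll set the tray back into its nest, press it home, and peel again with a shallower, lighter grip so it can hinge freely in the pads.

Call:
{"op": "arm_command", "data": {
  "rows": [
    {"linear": [0, -0.015, 0.12], "spin": 0, "jaw": 1},
    {"linear": [0, -0.015, 0.12], "spin": 0, "jaw": 1},
    {"linear": [0, -0.01, 0.12], "spin": 0, "jaw": 1},
    {"linear": [0, 0, 0.1], "spin": 0, "jaw": 1},
    {"linear": [0, 0, 0.06], "spin": 0, "jaw": 1},
    {"linear": [0, 0, 0], "spin": 0, "jaw": 1}
  ]
}}

```text
t: 9.37
tcp_pos: [460.0, 237.6, 95.8]
ee_rot: [[0.563, 0.827, -0.001], [0.827, -0.563, -0.0], [-0.001, -0.001, -1.0]]
force: [-3.2, 0.1, 3.3]
finger_gap: 9.0
```

Call:
{"op": "arm_command", "data": {
  "rows": [
    {"linear": [0, 0, 0.05], "spin": 0, "jaw": 1},
    {"linear": [0, 0, 0.05], "spin": 0, "jaw": 1},
    {"linear": [0, 0, 0], "spin": 0, "jaw": 1}
  ]
}}

```text
t: 9.62
tcp_pos: [459.3, 237.8, 92.1]
ee_rot: [[0.562, 0.827, -0.002], [0.827, -0.562, -0.0], [-0.002, -0.002, -1.0]]
force: [-9.0, 0.7, 6.8]
finger_gap: 9.3
```

```bash
python3 look.py h; python3 st.py; python3 tilt.py h|grep -A1 "^[ts] "
```

```text
t 9.72 [459.4 237.7  92.3] [[0.563, 0.827, -0.002], [0.827, -0.563, -0.0], [-0.002, -0.002, -1.0]] F [-10.2  -0.2   6.9] M [0.15 1.66 0.04] gap 9.3
t floor n 475 slope x,y [ 0.093  -0.0006] z0 70.3 => floor at cut 66.4 opp 75.4
   rim opp 11 116.3   rim +x,+y 0 None   rim -x,-y 14 104.5   rim +x mid 14 111.6   rim -y mid 11 108.8
--
s floor n 212 slope x,y [0.1348 0.0325] z0 68.4 => floor at cut 64.8 opp 73.4
   rim opp 0 None   rim +x,+y 49 110.2   rim -x,-y 0 None   rim +x mid 17 114.8   rim -y mid 0 None
```

The cut corner is down, but the +x side is still about 10 mm proud on its dimples. I'll let go and press that side home with shut fingertips.

Call:
{"op": "arm_command", "data": {
  "rows": [
    {"linear": [0, 0, 0], "spin": 0, "jaw": 0.75},
    {"linear": [0, 0, 0], "spin": 0, "jaw": 0.72},
    {"linear": [0, 0, -0.4], "spin": 0, "jaw": 0.72},
    {"linear": [0, 0, -0.6], "spin": 0, "jaw": 0.72},
    {"linear": [0, 0.2, -0.4], "spin": 0, "jaw": 1},
    {"linear": [0.1, 0.7, 0], "spin": 0, "jaw": 1},
    {"linear": [0.2, 0.8, 0], "spin": 0, "jaw": 1},
    {"linear": [0.17, 0.8, 0], "spin": 0, "jaw": 1},
    {"linear": [0, 0.46, 0], "spin": 0, "jaw": 1},
    {"linear": [0, 0, 0], "spin": 0, "jaw": 1}
  ]
}}

```text
t: 10.55
tcp_pos: [572.0, 183.1, 148.0]
ee_rot: [[0.567, 0.824, 0.002], [0.824, -0.567, -0.001], [-0.0, 0.002, -1.0]]
force: [0.0, -0.2, -1.5]
finger_gap: -0.1
```

```bash
python3 st.py 568 186.5 112; python3 look.py i;python3 tilt.py i|grep -A1 "^[ts] "
```

```text
t 10.55 [572.  183.1 148. ] [[0.567, 0.824, 0.002], [0.824, -0.567, -0.001], [-0.0, 0.002, -1.0]] F [ 0.  -0.2 -1.5] M [ 0.02 -0.01 -0.01] gap -0.1
delta tool mm [ 0.5 -5.3 36. ] y ang -34.51
t floor n 96 slope x,y [0.1004 0.0606] z0 71.4 => floor at cut 71.0 opp 72.4
   rim opp 8 112.9   rim +x,+y 0 None   rim -x,-y 13 101.0   rim +x mid 0 None   rim -y mid 12 110.1
--
s floor n 1171 slope x,y [0.1186 0.003 ] z0 68.5 => floor at cut 63.8 opp 74.8
   rim opp 5 114.9   rim +x,+y 43 105.7   rim -x,-y 27 101.4   rim +x mid 12 113.8   rim -y mid 39 106.4
```

View pics/i_s.png

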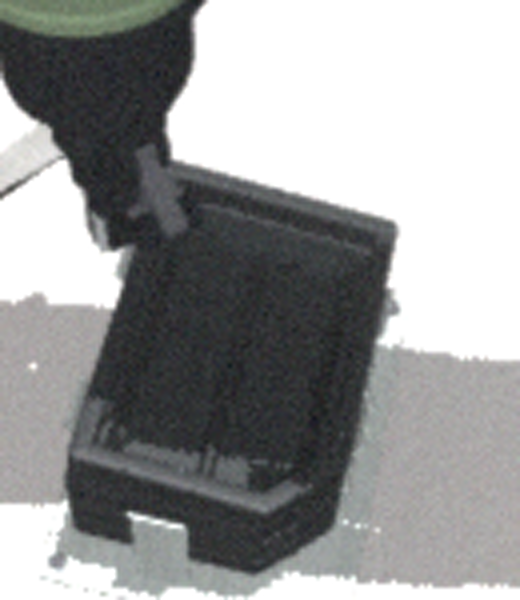

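The fingers are over the +x rim and that side is about 12 mm high. I'll press it down.

Call:
{"op": "arm_command", "data": {
  "rows": [
    {"linear": [0, -0.13, 0.3], "spin": 0, "jaw": 1},
    {"linear": [0, 0, 0.4], "spin": 0, "jaw": 1},
    {"linear": [0, 0, 0.15], "spin": 0, "jaw": 1},
    {"linear": [0, 0, 0.1], "spin": 0, "jaw": 1},
    {"linear": [0, 0, 0], "spin": 0, "jaw": 1}
  ]
}}

```text
t: 11.07
tcp_pos: [564.5, 189.9, 110.4]
ee_rot: [[0.563, 0.827, -0.0], [0.827, -0.563, 0.0], [0.0, -0.0, -1.0]]
force: [0.1, -0.4, 0.0]
finger_gap: 0.1
```

Call:
{"op": "arm_command", "data": {
  "rows": [
    {"linear": [0, 0, 0.1], "spin": 0, "jaw": 1},
    {"linear": [0, 0, 0.05], "spin": 0, "jaw": 1},
    {"linear": [0, 0, 0], "spin": 0, "jaw": 1}
  ]
}}

```text
t: 11.32
tcp_pos: [564.5, 189.4, 104.3]
ee_rot: [[0.563, 0.826, -0.001], [0.826, -0.563, -0.0], [-0.0, -0.0, -1.0]]
force: [-0.6, 0.8, 0.3]
finger_gap: -0.2
```

Call:
{"op": "arm_command", "data": {
  "rows": [
    {"linear": [0, 0, 0.05], "spin": 0, "jaw": 1},
    {"linear": [0, 0, 0.05], "spin": 0, "jaw": 1},
    {"linear": [0, 0, 0], "spin": 0, "jaw": 1}
  ]
}}

```text
t: 11.57
tcp_pos: [565.1, 189.6, 101.0]
ee_rot: [[0.563, 0.826, 0.001], [0.826, -0.563, 0.0], [0.001, 0.001, -1.0]]
force: [-0.5, -0.5, 11.2]
finger_gap: 0.0
```

```bash
python3 st.py; python3 look.py j;python3 tilt.py j|grep -A1 "^[ts] "
```

```text
t 11.57 [565.1 189.6 101. ] [[0.563, 0.826, 0.001], [0.826, -0.563, 0.0], [0.001, 0.001, -1.0]] F [-0.5 -0.5 11.2] M [-0.09  0.22 -0.01] gap 0.0
t floor n 125 slope x,y [0.0106 0.0673] z0 65.3 => floor at cut 69.0 opp 60.8
   rim opp 11 97.1   rim +x,+y 0 None   rim -x,-y 14 102.8   rim +x mid 0 None   rim -y mid 11 100.1
--
s floor n 1034 slope x,y [-0.0177  0.0079] z0 62.5 => floor at cut 63.7 opp 60.9
   rim opp 0 None   rim +x,+y 45 99.5   rim -x,-y 19 102.5   rim +x mid 18 110.3   rim -y mid 41 100.4
```

View pics/j_s.png

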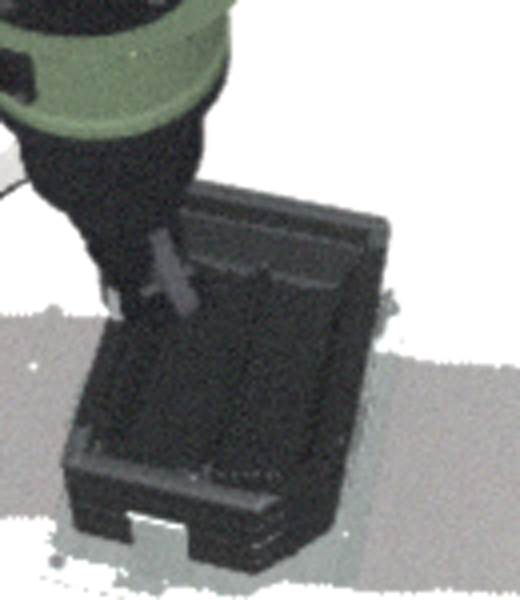

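Call:
{"op": "arm_command", "data": {
  "rows": [
    {"linear": [0, 0, 0.05], "spin": 0, "jaw": 1},
    {"linear": [0, 0, 0], "spin": 0, "jaw": 1}
  ]
}}

```text
t: 11.83
tcp_pos: [565.6, 189.7, 100.2]
ee_rot: [[0.563, 0.826, 0.003], [0.826, -0.563, 0.001], [0.002, 0.002, -1.0]]
force: [-4.2, -1.6, 28.6]
finger_gap: 0.2
```

Call:
{"op": "arm_command", "data": {
  "rows": [
    {"linear": [0, 0, 0.03], "spin": 0, "jaw": 1},
    {"linear": [0, 0, 0], "spin": 0, "jaw": 1}
  ]
}}

```text
t: 12.0
tcp_pos: [565.9, 189.7, 99.8]
ee_rot: [[0.563, 0.826, 0.004], [0.826, -0.563, 0.001], [0.003, 0.002, -1.0]]
force: [-6.9, -3.0, 42.2]
finger_gap: 0.2
```

Call:
{"op": "arm_command", "data": {
  "rows": [
    {"linear": [0, 0, -0.4], "spin": 0, "jaw": 1},
    {"linear": [0, 0, -0.9], "spin": 0, "jaw": 1},
    {"linear": [0, 0, 0], "spin": 0, "jaw": 1}
  ]
}}

```text
t: 12.25
tcp_pos: [566.5, 190.0, 154.3]
ee_rot: [[0.563, 0.826, 0.006], [0.826, -0.563, 0.002], [0.005, 0.004, -1.0]]
force: [0.5, -0.0, 0.9]
finger_gap: 0.1
```

```bash
python3 st.py 463 165 113; python3 look.py k;python3 tilt.py k|grep -A1 "^[ts] "
```

```text
t 12.25 [566.5 190.  154.3] [[0.563, 0.826, 0.006], [0.826, -0.563, 0.002], [0.005, 0.004, -1.0]] F [ 0.5 -0.   0.9] M [-0.04 -0.07 -0.03] gap 0.1
delta tool mm [-79.2 -71.6  40.6] y ang -34.28
t floor n 131 slope x,y [-0.0201  0.0051] z0 63.4 => floor at cut 64.5 opp 61.9
   rim opp 12 102.6   rim +x,+y 0 None   rim -x,-y 13 101.3   rim +x mid 0 None   rim -y mid 13 101.2
--
s floor n 1114 slope x,y [0.0029 0.0051] z0 63.3 => floor at cut 63.5 opp 63.1
   rim opp 1 102.7   rim +x,+y 44 100.5   rim -x,-y 22 102.1   rim +x mid 26 102.2   rim -y mid 40 101.1
```

View pics/k_s.png

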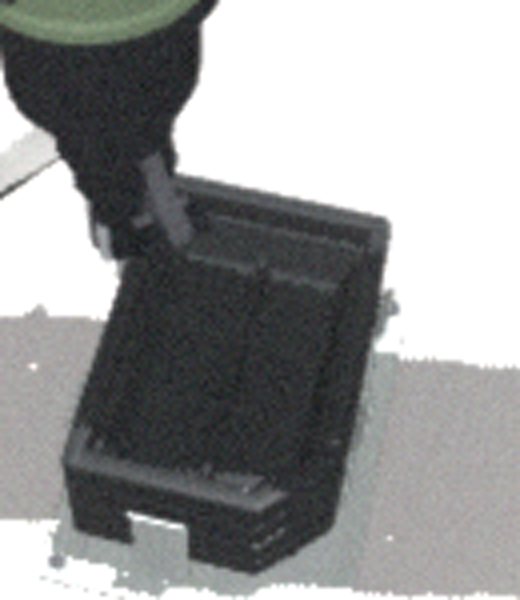

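The tray is fully nested again, with all rim points within 1.5 mm of 102. I'll go back to the cut corner with the jaws part open.

Call:
{"op": "arm_command", "data": {
  "rows": [
    {"linear": [-0.1, -0.5, 0], "spin": 0, "jaw": 0.68},
    {"linear": [-0.15, -0.8, 0], "spin": 0, "jaw": 0.68},
    {"linear": [-0.15, -0.8, 0], "spin": 0, "jaw": 0.68},
    {"linear": [-0.1, -0.7, 0.1], "spin": 0, "jaw": 0.68},
    {"linear": [0, 0, 0.4], "spin": 0, "jaw": 0.68},
    {"linear": [0, 0, 0.3], "spin": 0, "jaw": 0.68},
    {"linear": [0, 0, 0], "spin": 0, "jaw": 0.68},
    {"linear": [0, 0, 0], "spin": 0, "jaw": 0.68}
  ]
}}

```text
t: 13.02
tcp_pos: [460.6, 235.7, 116.7]
ee_rot: [[0.563, 0.826, -0.001], [0.826, -0.563, -0.001], [-0.002, -0.001, -1.0]]
force: [0.4, 0.4, 0.5]
finger_gap: 27.4
```

```bash
python3 st.py 460.6 237.8 96
```

```text
t 13.02 [460.6 235.7 116.7] [[0.563, 0.826, -0.001], [0.826, -0.563, -0.001], [-0.002, -0.001, -1.0]] F [0.4 0.4 0.5] M [ 0.04 -0.03 -0.01] gap 27.4
delta tool mm [ 1.8 -1.2 20.7] y ang -34.27
```

Call:
{"op": "arm_command", "data": {
  "rows": [
    {"linear": [0.04, -0.03, 0.15], "spin": 0, "jaw": 0.68},
    {"linear": [0, 0, 0.2], "spin": 0, "jaw": 0.68},
    {"linear": [0, 0, 0.17], "spin": 0, "jaw": 0.68},
    {"linear": [0, 0, 0], "spin": 0, "jaw": 0.75},
    {"linear": [0, 0, 0], "spin": 0, "jaw": 0.82},
    {"linear": [0, 0, 0], "spin": 0, "jaw": 0.85},
    {"linear": [0, 0, 0], "spin": 0, "jaw": 0.86}
  ],
  "force": 20
}}

```text
t: 13.6
tcp_pos: [460.9, 238.0, 96.8]
ee_rot: [[0.563, 0.826, 0.0], [0.826, -0.563, 0.0], [0.0, 0.0, -1.0]]
force: [-0.5, -0.3, -0.3]
finger_gap: 11.7
```

```bash
python3 st.py 460.6 237.8 96
```

```text
t 13.6 [460.9 238.   96.8] [[0.563, 0.826, 0.0], [0.826, -0.563, 0.0], [0.0, 0.0, -1.0]] F [-0.5 -0.3 -0.3] M [-0.01  0.    0.01] gap 11.7
delta tool mm [-0.4 -0.2  0.8] y ang -34.27
```

Call:
{"op": "arm_command", "data": {
  "rows": [
    {"linear": [0, 0, 0.02], "spin": 0, "jaw": 0.95},
    {"linear": [0, 0, 0], "spin": 0, "jaw": 1},
    {"linear": [0, 0, 0], "spin": 0, "jaw": 1},
    {"linear": [0, 0, 0], "spin": 0, "jaw": 1}
  ],
  "force": 20
}}

```text
t: 13.93
tcp_pos: [460.9, 238.0, 95.9]
ee_rot: [[0.563, 0.826, 0.0], [0.826, -0.563, 0.0], [0.0, 0.0, -1.0]]
force: [-0.5, -1.5, 2.5]
finger_gap: 9.1
```

Call:
{"op": "arm_command", "data": {
  "rows": [
    {"linear": [0, 0.004, -0.05], "spin": 0, "jaw": 1},
    {"linear": [0, 0.004, -0.05], "spin": 0, "jaw": 1},
    {"linear": [0, 0.004, -0.05], "spin": 0, "jaw": 1},
    {"linear": [0, 0, 0], "spin": 0, "jaw": 1}
  ]
}}

```text
t: 14.27
tcp_pos: [461.3, 237.7, 101.9]
ee_rot: [[0.563, 0.826, 0.0], [0.826, -0.563, 0.0], [0.0, 0.0, -1.0]]
force: [1.6, -1.0, -6.2]
finger_gap: 9.0
```

Call:
{"op": "arm_command", "data": {
  "rows": [
    {"linear": [0, 0.004, -0.05], "spin": 0, "jaw": 1},
    {"linear": [0, 0.004, -0.05], "spin": 0, "jaw": 1},
    {"linear": [0, 0.004, -0.05], "spin": 0, "jaw": 1},
    {"linear": [0, 0, 0], "spin": 0, "jaw": 1}
  ]
}}

```text
t: 14.6
tcp_pos: [461.6, 237.1, 108.1]
ee_rot: [[0.563, 0.826, -0.0], [0.826, -0.563, -0.0], [-0.0, 0.0, -1.0]]
force: [0.2, -2.9, -3.3]
finger_gap: 8.9
```

```bash
python3 st.py; python3 look.py l;python3 tilt.py l 6|grep -A1 "^[ts] "
```

```text
t 14.6 [461.6 237.1 108.1] [[0.563, 0.826, -0.0], [0.826, -0.563, -0.0], [-0.0, 0.0, -1.0]] F [ 0.2 -2.9 -3.3] M [-0.41  0.14  0.07] gap 8.9
t floor n 484 slope x,y [-0.0563  0.0554] z0 69.0 => floor at cut 74.8 opp 61.8
   rim opp 13 100.6   rim +x,+y 0 None   rim -x,-y 12 104.6   rim +x mid 14 103.2   rim -y mid 13 104.4
--
s floor n 246 slope x,y [-0.0979  0.0825] z0 69.9 => floor at cut 79.0 opp 58.3
   rim opp 0 None   rim +x,+y 45 108.3   rim -x,-y 0 None   rim +x mid 29 104.8   rim -y mid 0 None
```

Call:
{"op": "arm_command", "data": {
  "rows": [
    {"linear": [0, 0.004, -0.05], "spin": 0, "jaw": 1},
    {"linear": [0, 0.005, -0.05], "spin": 0, "jaw": 1},
    {"linear": [0, 0.005, -0.05], "spin": 0, "jaw": 1},
    {"linear": [0, 0, 0], "spin": 0, "jaw": 1}
  ]
}}

```text
t: 15.03
tcp_pos: [462.1, 237.3, 114.2]
ee_rot: [[0.563, 0.826, 0.0], [0.826, -0.563, 0.001], [0.001, -0.0, -1.0]]
force: [-0.3, -0.3, -0.7]
finger_gap: 9.1
```

Call:
{"op": "arm_command", "data": {
  "rows": [
    {"linear": [0, 0.005, -0.05], "spin": 0, "jaw": 1},
    {"linear": [0, 0.005, -0.05], "spin": 0, "jaw": 1},
    {"linear": [0, 0, 0], "spin": 0, "jaw": 1}
  ]
}}

```text
t: 15.28
tcp_pos: [462.6, 237.0, 118.1]
ee_rot: [[0.563, 0.826, 0.001], [0.826, -0.563, 0.001], [0.001, 0.0, -1.0]]
force: [-0.8, 0.0, -0.2]
finger_gap: 9.1
```

```bash
python3 st.py; python3 look.py m;python3 tilt.py m 8|grep -A1 "^[ts] "
```

```text
t 15.28 [462.6 237.  118.1] [[0.563, 0.826, 0.001], [0.826, -0.563, 0.001], [0.001, 0.0, -1.0]] F [-0.8  0.  -0.2] M [0.02 0.09 0.02] gap 9.1
t floor n 501 slope x,y [-0.0545  0.0597] z0 79.1 => floor at cut 85.0 opp 71.6
   rim opp 12 112.0   rim +x,+y 0 None   rim -x,-y 13 116.6   rim +x mid 14 112.3   rim -y mid 11 116.2
--
s floor n 261 slope x,y [-0.0815  0.0894] z0 79.7 => floor at cut 88.6 opp 68.5
   rim opp 0 None   rim +x,+y 40 117.7   rim -x,-y 0 None   rim +x mid 32 114.9   rim -y mid 0 None
```

It released again, with the opposite corner now about 10 mm up, though this time the tilt stayed in the grip. In the first try the opposite corner held longer while I was pushing inward, because a horizontal push above the pivot tips the tray the right way. So I'll lower the tray, press only the opposite corner home, and peel again with a deliberate inward push.

Call:
{"op": "arm_command", "data": {
  "rows": [
    {"linear": [0, -0.01, 0.08], "spin": 0, "jaw": 1},
    {"linear": [0, -0.01, 0.08], "spin": 0, "jaw": 1},
    {"linear": [0, -0.01, 0.08], "spin": 0, "jaw": 1},
    {"linear": [0, 0, 0.05], "spin": 0, "jaw": 1},
    {"linear": [0, 0, 0], "spin": 0, "jaw": 1}
  ]
}}

```text
t: 15.8
tcp_pos: [461.3, 237.1, 105.6]
ee_rot: [[0.563, 0.826, -0.001], [0.826, -0.563, -0.001], [-0.001, -0.0, -1.0]]
force: [1.8, -3.5, 1.1]
finger_gap: 8.7
```

```bash
python3 st.py; python3 look.py n;python3 tilt.py n 3|grep -A1 "^[ts] "
```

```text
t 15.8 [461.3 237.1 105.6] [[0.563, 0.826, -0.001], [0.826, -0.563, -0.001], [-0.001, -0.0, -1.0]] F [ 1.8 -3.5  1.1] M [-0.84 -0.16 -0.03] gap 8.7
t floor n 479 slope x,y [-0.043   0.0155] z0 72.2 => floor at cut 74.9 opp 68.6
   rim opp 13 109.7   rim +x,+y 0 None   rim -x,-y 14 112.7   rim +x mid 16 108.2   rim -y mid 10 110.3
--
s floor n 256 slope x,y [-0.0354  0.0307] z0 71.7 => floor at cut 75.1 opp 67.5
   rim opp 0 None   rim +x,+y 38 107.2   rim -x,-y 0 None   rim +x mid 24 108.8   rim -y mid 0 None
```

Call:
{"op": "arm_command", "data": {
  "rows": [
    {"linear": [0, 0, 0], "spin": 0, "jaw": 0.75},
    {"linear": [0, 0, 0], "spin": 0, "jaw": 0.7},
    {"linear": [0, 0, -0.4], "spin": 0, "jaw": 0.7},
    {"linear": [0, 0, -0.6], "spin": 0, "jaw": 0.7},
    {"linear": [-0.05, 0.4, 0], "spin": 0, "jaw": 1},
    {"linear": [-0.15, 0.8, 0], "spin": 0, "jaw": 1},
    {"linear": [-0.15, 0.9, 0], "spin": 0, "jaw": 1},
    {"linear": [-0.15, 0.9, 0], "spin": 0, "jaw": 1},
    {"linear": [-0.15, 0.9, 0], "spin": 0, "jaw": 1},
    {"linear": [0, 0, 0], "spin": 0, "jaw": 1},
    {"linear": [0, 0, 0], "spin": 0, "jaw": 1}
  ]
}}

```text
t: 16.82
tcp_pos: [576.5, 126.9, 145.9]
ee_rot: [[0.565, 0.825, 0.0], [0.825, -0.565, 0.0], [0.0, 0.0, -1.0]]
force: [-0.6, 0.6, -0.2]
finger_gap: -0.1
```

```bash
python3 st.py 578 126 112; python3 look.py o;python3 tilt.py o 3|grep -A1 "^[ts] "
```

```text
t 16.82 [576.5 126.9 145.9] [[0.565, 0.825, 0.0], [0.825, -0.565, 0.0], [0.0, 0.0, -1.0]] F [-0.6  0.6 -0.2] M [ 0.05  0.02 -0.04] gap -0.1
delta tool mm [ 0.2  1.7 33.9] y ang -34.42
t floor n 0 slope x,y [0. 0.] z0 0.0 => floor at cut 0.0 opp 0.0
   rim opp 0 None   rim +x,+y 8 100.1   rim -x,-y 0 None   rim +x mid 0 None   rim -y mid 0 None
--
s floor n 1177 slope x,y [ 0.0098 -0.0532] z0 65.9 => floor at cut 62.2 opp 70.4
   rim opp 17 109.7   rim +x,+y 34 99.2   rim -x,-y 27 109.0   rim +x mid 23 104.9   rim -y mid 41 107.5
```

View pics/o_s.png

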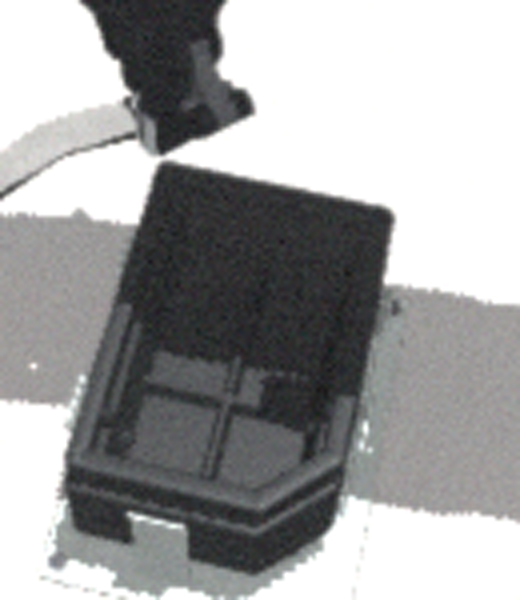

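The −y end is about 8 mm proud. I'll press at the opposite corner.

Call:
{"op": "arm_command", "data": {
  "rows": [
    {"linear": [0, 0.04, 0.4], "spin": 0, "jaw": 1},
    {"linear": [0, 0, 0.4], "spin": 0, "jaw": 1},
    {"linear": [0, 0, 0.1], "spin": 0, "jaw": 1},
    {"linear": [0, 0, 0.08], "spin": 0, "jaw": 1},
    {"linear": [0, 0, 0], "spin": 0, "jaw": 1}
  ]
}}

```text
t: 17.33
tcp_pos: [576.8, 128.2, 107.1]
ee_rot: [[0.562, 0.827, -0.0], [0.827, -0.562, 0.0], [0.0, -0.0, -1.0]]
force: [-0.0, -0.2, 0.2]
finger_gap: 0.0
```

Call:
{"op": "arm_command", "data": {
  "rows": [
    {"linear": [0, 0, 0.07], "spin": 0, "jaw": 1},
    {"linear": [0, 0, 0.04], "spin": 0, "jaw": 1},
    {"linear": [0, 0, 0], "spin": 0, "jaw": 1}
  ]
}}

```text
t: 17.58
tcp_pos: [577.5, 127.9, 103.1]
ee_rot: [[0.563, 0.827, 0.002], [0.827, -0.563, 0.001], [0.002, 0.001, -1.0]]
force: [0.4, 1.4, 2.9]
finger_gap: 0.1
```

Call:
{"op": "arm_command", "data": {
  "rows": [
    {"linear": [0, 0, 0.05], "spin": 0, "jaw": 1},
    {"linear": [0, 0, 0], "spin": 0, "jaw": 1}
  ]
}}

```text
t: 17.75
tcp_pos: [577.4, 127.8, 101.1]
ee_rot: [[0.563, 0.827, 0.001], [0.827, -0.563, 0.001], [0.001, 0.001, -1.0]]
force: [-0.0, 2.3, 8.0]
finger_gap: 0.1
```

Call:
{"op": "arm_command", "data": {
  "rows": [
    {"linear": [0, 0, 0.03], "spin": 0, "jaw": 1},
    {"linear": [0, 0, 0], "spin": 0, "jaw": 1}
  ]
}}

```text
t: 17.92
tcp_pos: [577.6, 127.8, 100.5]
ee_rot: [[0.563, 0.826, 0.002], [0.826, -0.563, 0.001], [0.002, 0.001, -1.0]]
force: [-1.2, 1.3, 16.8]
finger_gap: 0.0
```

```bash
python3 st.py ; python3 look.py p;python3 tilt.py p 1|grep -A1 "^[ts] "
```

```text
t 17.92 [577.6 127.8 100.5] [[0.563, 0.826, 0.002], [0.826, -0.563, 0.001], [0.002, 0.001, -1.0]] F [-1.2  1.3 16.8] M [ 0.35  0.35 -0.  ] gap 0.0
t floor n 0 slope x,y [0. 0.] z0 0.0 => floor at cut 0.0 opp 0.0
   rim opp 0 None   rim +x,+y 7 103.5   rim -x,-y 0 None   rim +x mid 0 None   rim -y mid 0 None
--
s floor n 1106 slope x,y [-0.0408  0.0243] z0 64.5 => floor at cut 67.7 opp 60.4
   rim opp 0 None   rim +x,+y 46 100.6   rim -x,-y 21 104.1   rim +x mid 33 100.2   rim -y mid 36 99.9
```

Call:
{"op": "arm_command", "data": {
  "rows": [
    {"linear": [0, 0, 0.02], "spin": 0, "jaw": 1},
    {"linear": [0, 0, 0], "spin": 0, "jaw": 1},
    {"linear": [0, 0, -0.5], "spin": 0, "jaw": 1},
    {"linear": [0, 0, -0.8], "spin": 0, "jaw": 0.68},
    {"linear": [0, 0, 0], "spin": 0, "jaw": 0.68}
  ]
}}

```text
t: 18.43
tcp_pos: [578.6, 127.6, 155.3]
ee_rot: [[0.563, 0.826, 0.006], [0.826, -0.563, 0.001], [0.004, 0.004, -1.0]]
force: [0.7, -0.1, 0.2]
finger_gap: 23.5
```

```bash
python3 st.py 460.8 238 130; python3 look.py q;python3 tilt.py q 1|grep -A1 "^[ts] "
```

```text
t 18.43 [578.6 127.6 155.3] [[0.563, 0.826, 0.006], [0.826, -0.563, 0.001], [0.004, 0.004, -1.0]] F [ 0.7 -0.1  0.2] M [-0.01 -0.02  0.02] gap 23.5
delta tool mm [  24.7 -159.6   24.8] y ang -34.28
t floor n 0 slope x,y [0. 0.] z0 0.0 => floor at cut 0.0 opp 0.0
   rim opp 0 None   rim +x,+y 8 101.4   rim -x,-y 0 None   rim +x mid 0 None   rim -y mid 0 None
--
s floor n 1136 slope x,y [0.0005 0.0074] z0 63.6 => floor at cut 64.0 opp 63.0
   rim opp 14 102.7   rim +x,+y 45 100.5   rim -x,-y 24 102.4   rim +x mid 24 102.7   rim -y mid 41 100.5
```

View pics/q_s.png

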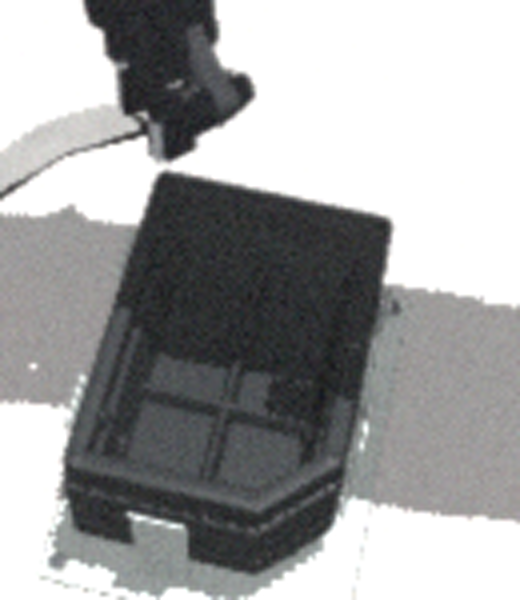

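It is fully seated again and level, with slopes of about 0.001 and 0.007. Back to the cut corner.

Call:
{"op": "arm_command", "data": {
  "rows": [
    {"linear": [0.05, -0.4, 0], "spin": 0, "jaw": 0.68},
    {"linear": [0.1, -0.8, 0], "spin": 0, "jaw": 0.68},
    {"linear": [0.15, -0.9, 0], "spin": 0, "jaw": 0.68},
    {"linear": [0.16, -0.9, 0], "spin": 0, "jaw": 0.68},
    {"linear": [0.16, -0.9, 0.1], "spin": 0, "jaw": 0.68},
    {"linear": [0, -0.1, 0.3], "spin": 0, "jaw": 0.68},
    {"linear": [0, 0, 0.4], "spin": 0, "jaw": 0.68},
    {"linear": [0, 0, 0.2], "spin": 0, "jaw": 0.68},
    {"linear": [0, 0, 0], "spin": 0, "jaw": 0.68},
    {"linear": [0, 0, 0], "spin": 0, "jaw": 0.68}
  ]
}}

```text
t: 19.37
tcp_pos: [458.8, 237.4, 110.3]
ee_rot: [[0.564, 0.826, -0.001], [0.826, -0.564, -0.001], [-0.001, -0.0, -1.0]]
force: [-1.2, -0.2, 1.0]
finger_gap: 27.2
```

```bash
python3 st.py 460.9 238 96.0
```

```text
t 19.37 [458.8 237.4 110.3] [[0.564, 0.826, -0.001], [0.826, -0.564, -0.001], [-0.001, -0.0, -1.0]] F [-1.2 -0.2  1. ] M [-0.08  0.03  0.01] gap 27.2
delta tool mm [ 1.7  1.4 14.3] y ang -34.31
```

Call:
{"op": "arm_command", "data": {
  "rows": [
    {"linear": [0.04, 0.035, 0.15], "spin": 0, "jaw": 0.68},
    {"linear": [0, 0, 0.2], "spin": 0, "jaw": 0.72},
    {"linear": [0, 0, 0.02], "spin": 0, "jaw": 0.8},
    {"linear": [0, 0, 0], "spin": 0, "jaw": 0.84},
    {"linear": [0, 0, 0], "spin": 0, "jaw": 0.86},
    {"linear": [0, 0, 0], "spin": 0, "jaw": 0.95},
    {"linear": [0, 0, 0], "spin": 0, "jaw": 1},
    {"linear": [0, 0, 0], "spin": 0, "jaw": 1}
  ],
  "force": 20
}}

```text
t: 20.03
tcp_pos: [460.9, 238.5, 95.9]
ee_rot: [[0.563, 0.827, 0.0], [0.827, -0.563, 0.0], [0.0, 0.0, -1.0]]
force: [-0.1, -0.0, -0.1]
finger_gap: 9.4
```

Call:
{"op": "arm_command", "data": {
  "rows": [
    {"linear": [0, 0.015, -0.05], "spin": 0, "jaw": 1},
    {"linear": [0, 0.015, -0.05], "spin": 0, "jaw": 1},
    {"linear": [0, 0.015, -0.05], "spin": 0, "jaw": 1},
    {"linear": [0, 0, 0], "spin": 0, "jaw": 1}
  ]
}}

```text
t: 20.37
tcp_pos: [462.5, 237.2, 102.1]
ee_rot: [[0.563, 0.826, 0.0], [0.826, -0.563, 0.0], [0.0, 0.0, -1.0]]
force: [0.1, -1.2, -2.6]
finger_gap: 9.1
```

```bash
python3 st.py 460.9 238 96.0
```

```text
t 20.37 [462.5 237.2 102.1] [[0.563, 0.826, 0.0], [0.826, -0.563, 0.0], [0.0, 0.0, -1.0]] F [ 0.1 -1.2 -2.6] M [-0.28 -0.07  0.05] gap 9.1
delta tool mm [-0.3 -1.7  6.1] y ang -34.28
```

Call:
{"op": "arm_command", "data": {
  "rows": [
    {"linear": [0, 0.03, -0.02], "spin": 0, "jaw": 1},
    {"linear": [0, 0.02, -0.02], "spin": 0, "jaw": 1},
    {"linear": [0, 0, 0], "spin": 0, "jaw": 1}
  ]
}}

```text
t: 20.62
tcp_pos: [463.6, 236.5, 103.4]
ee_rot: [[0.563, 0.827, -0.001], [0.827, -0.563, 0.0], [-0.0, -0.001, -1.0]]
force: [-3.4, 0.8, -3.4]
finger_gap: 9.0
```

Call:
{"op": "arm_command", "data": {
  "rows": [
    {"linear": [0, 0.02, -0.03], "spin": 0, "jaw": 1},
    {"linear": [0, 0.02, -0.03], "spin": 0, "jaw": 1},
    {"linear": [0, 0, 0], "spin": 0, "jaw": 1}
  ]
}}

```text
t: 20.87
tcp_pos: [465.4, 235.3, 106.0]
ee_rot: [[0.563, 0.826, 0.0], [0.826, -0.563, 0.0], [0.0, 0.0, -1.0]]
force: [-2.5, 2.3, -1.5]
finger_gap: 9.0
```

```bash
python3 st.py 460.9 238 96.0;python3 look.py r;python3 tilt.py r 3|grep -A1 "^[ts] "
```

```text
t 20.87 [465.4 235.3 106. ] [[0.563, 0.826, 0.0], [0.826, -0.563, 0.0], [0.0, 0.0, -1.0]] F [-2.5  2.3 -1.5] M [0.17 0.77 0.07] gap 9.0
delta tool mm [-0.4 -5.2 10. ] y ang -34.27
t floor n 489 slope x,y [-0.1008  0.0294] z0 69.0 => floor at cut 75.0 opp 61.3
   rim opp 14 100.4   rim +x,+y 0 None   rim -x,-y 13 108.7   rim +x mid 14 95.3   rim -y mid 11 94.3
--
s floor n 236 slope x,y [-0.0929  0.041 ] z0 68.6 => floor at cut 75.0 opp 60.4
   rim opp 0 None   rim +x,+y 44 100.5   rim -x,-y 0 None   rim +x mid 32 101.0   rim -y mid 0 None
```

Call:
{"op": "arm_command", "data": {
  "rows": [
    {"linear": [0, 0.02, -0.04], "spin": 0, "jaw": 1},
    {"linear": [0, 0.02, -0.04], "spin": 0, "jaw": 1},
    {"linear": [0, 0.01, -0.04], "spin": 0, "jaw": 1},
    {"linear": [0, 0, 0], "spin": 0, "jaw": 1}
  ]
}}

```text
t: 21.3
tcp_pos: [466.4, 234.6, 110.8]
ee_rot: [[0.563, 0.827, -0.001], [0.827, -0.563, 0.0], [-0.0, -0.001, -1.0]]
force: [-8.4, 2.3, -0.3]
finger_gap: 9.0
```

```bash
python3 st.py 460.9 238 96.0;python3 look.py r2;python3 tilt.py r2 5|grep -A1 "^[ts] "
```

```text
t 21.3 [466.4 234.6 110.8] [[0.563, 0.827, -0.001], [0.827, -0.563, 0.0], [-0.0, -0.001, -1.0]] F [-8.4  2.3 -0.3] M [0.58 1.81 0.13] gap 9.0
delta tool mm [-0.3 -6.5 14.8] y ang -34.24
t floor n 491 slope x,y [-0.1184  0.0523] z0 71.5 => floor at cut 79.7 opp 61.1
   rim opp 12 97.9   rim +x,+y 0 None   rim -x,-y 11 114.0   rim +x mid 17 100.0   rim -y mid 8 94.8
--
s floor n 241 slope x,y [-0.1264  0.0604] z0 71.3 => floor at cut 80.3 opp 59.8
   rim opp 0 None   rim +x,+y 33 104.5   rim -x,-y 0 None   rim +x mid 38 102.1   rim -y mid 0 None
```

It is hinging well, with about 15 mm of lift at the cut corner, the opposite corner down, and about 8 N of inward push. I'll keep lifting.

Call:
{"op": "arm_command", "data": {
  "rows": [
    {"linear": [0, 0.008, -0.05], "spin": 0, "jaw": 1},
    {"linear": [0, 0.008, -0.05], "spin": 0, "jaw": 1},
    {"linear": [0, 0, 0], "spin": 0, "jaw": 1}
  ]
}}

```text
t: 21.65
tcp_pos: [467.1, 234.1, 114.8]
ee_rot: [[0.563, 0.827, -0.001], [0.827, -0.563, 0.0], [-0.0, -0.001, -1.0]]
force: [-7.0, 1.7, 0.4]
finger_gap: 9.0
```

```bash
python3 st.py 460.9 238 96.0;python3 look.py r3;python3 tilt.py r3 7|grep -A1 "^[ts] "
```

```text
t 21.65 [467.1 234.1 114.8] [[0.563, 0.827, -0.001], [0.827, -0.563, 0.0], [-0.0, -0.001, -1.0]] F [-7.   1.7  0.4] M [0.58 1.72 0.1 ] gap 9.0
delta tool mm [-0.3 -7.3 18.8] y ang -34.25
t floor n 477 slope x,y [-0.1061  0.0727] z0 73.9 => floor at cut 82.8 opp 62.6
   rim opp 10 100.9   rim +x,+y 0 None   rim -x,-y 9 112.2   rim +x mid 15 100.8   rim -y mid 10 93.0
--
s floor n 254 slope x,y [-0.1505  0.0823] z0 73.9 => floor at cut 85.2 opp 59.5
   rim opp 0 None   rim +x,+y 32 108.0   rim -x,-y 0 None   rim +x mid 32 103.5   rim -y mid 0 None
```

Call:
{"op": "arm_command", "data": {
  "rows": [
    {"linear": [0, 0.012, -0.05], "spin": 0, "jaw": 1},
    {"linear": [0, 0.012, -0.05], "spin": 0, "jaw": 1},
    {"linear": [0, 0, 0], "spin": 0, "jaw": 1}
  ]
}}

```text
t: 22.0
tcp_pos: [468.2, 233.9, 118.9]
ee_rot: [[0.563, 0.827, 0.0], [0.827, -0.563, 0.001], [0.001, -0.0, -1.0]]
force: [-4.3, 3.8, -0.2]
finger_gap: 9.0
```

```bash
python3 st.py 460.9 238 96.0;python3 look.py r4;python3 tilt.py r4 9|grep -A1 "^[ts] "
```

```text
t 22.0 [468.2 233.9 118.9] [[0.563, 0.827, 0.0], [0.827, -0.563, 0.001], [0.001, -0.0, -1.0]] F [-4.3  3.8 -0.2] M [1.01 1.24 0.02] gap 9.0
delta tool mm [-0.7 -8.3 22.9] y ang -34.25
t floor n 477 slope x,y [-0.1305  0.0966] z0 76.4 => floor at cut 87.7 opp 61.9
   rim opp 10 99.7   rim +x,+y 0 None   rim -x,-y 11 114.1   rim +x mid 16 101.1   rim -y mid 9 92.6
--
s floor n 247 slope x,y [-0.155   0.1179] z0 76.0 => floor at cut 89.7 opp 58.7
   rim opp 0 None   rim +x,+y 32 110.7   rim -x,-y 0 None   rim +x mid 30 103.6   rim -y mid 0 None
```

The cut corner is up 23 mm and the opposite corner still rests at about 100–102. A bit more for margin.

Call:
{"op": "arm_command", "data": {
  "rows": [
    {"linear": [0, 0.012, -0.05], "spin": 0, "jaw": 1},
    {"linear": [0, 0.012, -0.05], "spin": 0, "jaw": 1},
    {"linear": [0, 0, 0], "spin": 0, "jaw": 1}
  ]
}}

```text
t: 22.35
tcp_pos: [469.1, 233.4, 123.0]
ee_rot: [[0.563, 0.827, 0.0], [0.827, -0.563, 0.001], [0.001, -0.0, -1.0]]
force: [-3.5, 4.4, -0.1]
finger_gap: 9.2
```

```bash
python3 st.py 460.9 238 96.0;python3 look.py r5;python3 tilt.py r5 11|grep -A1 "^[ts] "
```

```text
t 22.35 [469.1 233.4 123. ] [[0.563, 0.827, 0.0], [0.827, -0.563, 0.001], [0.001, -0.0, -1.0]] F [-3.5  4.4 -0.1] M [0.99 1.19 0.02] gap 9.2
delta tool mm [-0.8 -9.4 27. ] y ang -34.25
t floor n 477 slope x,y [-0.1459  0.1027] z0 78.1 => floor at cut 90.5 opp 62.4
   rim opp 11 101.2   rim +x,+y 0 None   rim -x,-y 10 114.4   rim +x mid 14 103.9   rim -y mid 7 96.6
--
s floor n 257 slope x,y [-0.1634  0.1212] z0 77.9 => floor at cut 92.1 opp 59.8
   rim opp 0 None   rim +x,+y 31 111.5   rim -x,-y 0 None   rim +x mid 33 103.8   rim -y mid 0 None
```

View pics/r5_t.png

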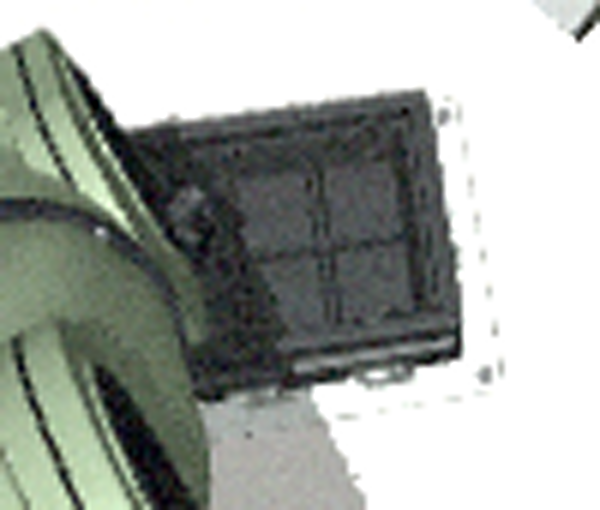

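View pics/r5_s.png

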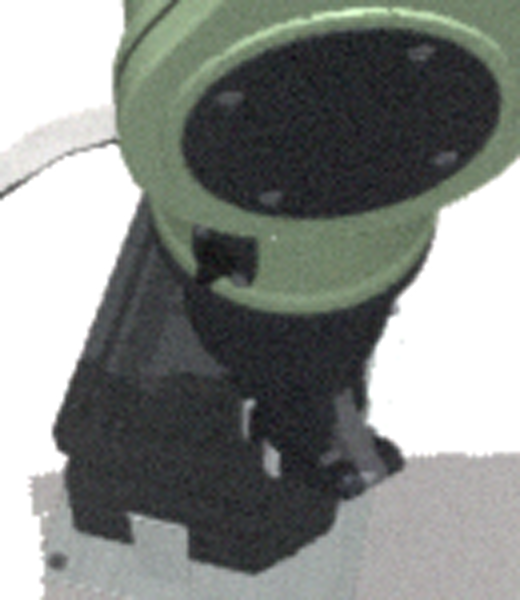

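The peel is confirmed: 27 mm at the corner with the opposite corner down. Now I'll lift it clear, and firm the grip once it is free so that the pads square the tray.

Call:
{"op": "arm_command", "data": {
  "rows": [
    {"linear": [0, -0.01, -0.1], "spin": 0, "jaw": 1},
    {"linear": [0, -0.01, -0.1], "spin": 0, "jaw": 1},
    {"linear": [0, 0, -0.1], "spin": 0, "jaw": 1},
    {"linear": [0, 0, -0.1], "spin": 0, "jaw": 1},
    {"linear": [0, 0, -0.1], "spin": 0, "jaw": 1},
    {"linear": [0, 0, -0.1], "spin": 0, "jaw": 1},
    {"linear": [0, 0, 0], "spin": 0, "jaw": 1}
  ],
  "force": 25
}}

```text
t: 23.03
tcp_pos: [468.7, 233.4, 147.4]
ee_rot: [[0.563, 0.826, 0.001], [0.826, -0.563, 0.001], [0.001, 0.001, -1.0]]
force: [-0.0, 0.5, -1.0]
finger_gap: 9.2
```

```bash
python3 st.py 460.9 238 96.0;python3 look.py u;python3 tilt.py u 33|grep -A1 "^[ts] "
```

```text
t 23.03 [468.7 233.4 147.4] [[0.563, 0.826, 0.001], [0.826, -0.563, 0.001], [0.001, 0.001, -1.0]] F [-0.   0.5 -1. ] M [-0.02  0.04 -0.01] gap 9.2
delta tool mm [-0.7 -9.1 51.4] y ang -34.27
t floor n 493 slope x,y [-0.1069  0.0812] z0 105.4 => floor at cut 114.8 opp 93.4
   rim opp 15 130.0   rim +x,+y 0 None   rim -x,-y 9 144.7   rim +x mid 19 124.0   rim -y mid 13 123.8
--
s floor n 294 slope x,y [-0.1277  0.078 ] z0 106.1 => floor at cut 116.2 opp 93.2
   rim opp 0 None   rim +x,+y 30 138.9   rim -x,-y 0 None   rim +x mid 34 134.9   rim -y mid 0 None
```

View pics/u_s.png

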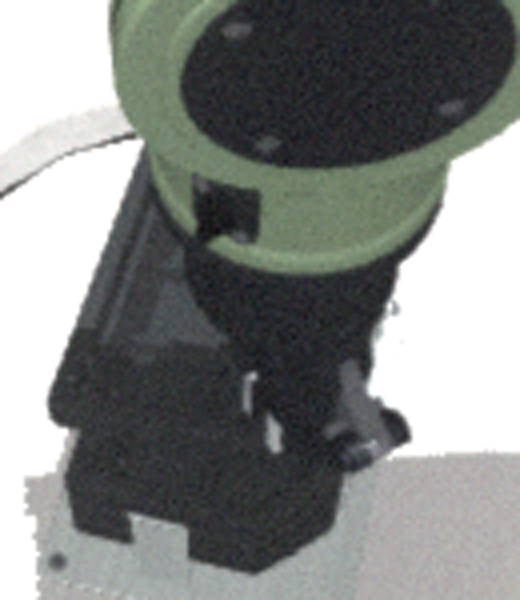

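It is free and the second tray stayed. I'll raise the grip to square it.

Call:
{"op": "arm_command", "data": {
  "rows": [
    {"linear": [0, 0, 0], "spin": 0, "jaw": 1},
    {"linear": [0, 0, -0.2], "spin": 0, "jaw": 1},
    {"linear": [0, 0, -0.2], "spin": 0, "jaw": 1},
    {"linear": [0, 0, 0], "spin": 0, "jaw": 1}
  ],
  "force": 60
}}

```text
t: 23.47
tcp_pos: [468.9, 233.6, 164.2]
ee_rot: [[0.563, 0.826, 0.002], [0.826, -0.563, 0.001], [0.002, 0.001, -1.0]]
force: [0.4, 0.2, -0.4]
finger_gap: 7.5
```

```bash
python3 st.py 460.9 238 96.0;python3 look.py v;python3 tilt.py v 58|grep -A1 "^[ts] "
```

```text
t 23.47 [468.9 233.6 164.2] [[0.563, 0.826, 0.002], [0.826, -0.563, 0.001], [0.002, 0.001, -1.0]] F [ 0.4  0.2 -0.4] M [ 0.03 -0.    0.02] gap 7.5
delta tool mm [-1.  -9.2 68.2] y ang -34.27
t floor n 527 slope x,y [-0.1204  0.0939] z0 122.4 => floor at cut 133.2 opp 108.7
   rim opp 10 148.7   rim +x,+y 0 None   rim -x,-y 8 156.7   rim +x mid 16 148.2   rim -y mid 7 141.0
--
s floor n 317 slope x,y [-0.1154  0.0917] z0 122.6 => floor at cut 133.1 opp 109.4
   rim opp 0 None   rim +x,+y 32 156.5   rim -x,-y 0 None   rim +x mid 36 150.1   rim -y mid 0 None
```

The extra grip alone does not square it; friction holds the tilt at about 0.15 rad. I'll level it by setting its floor flat on an empty patch of bench between the stack and the counter. First I'll check that the patch is clear.

```bash
python3 - <<'E'
from h import *
for n in("scene0","top0"):
    S=load(n);P=cloud(S);ok=S["z_map"]>0
    m=ok&(P[...,0]>380)&(P[...,0]<640)&(P[...,1]>-140)&(P[...,1]<75)
    Z=P[...,2];h=m&(Z>10)
    print(n,m.sum(),h.sum(), "tall pts xy range",P[h].min(0).round() if h.any() else None,P[h].max(0).round() if h.any() else None)
    if h.any():
        k,l,st,c=cv2.connectedComponentsWithStats(h.astype(np.uint8))
        for i in range(1,k):
            q=P[l==i]; print(st[i,4],q.min(0).round(),q.max(0).round())
E
```

```text
scene0 7348 226 tall pts xy range [ 380. -113.   10.] [640.  54.  33.]
1 [ 640. -113.   24.] [ 640. -113.   24.]
22 [632.  39.  11.] [640.  54.  21.]
203 [380. -18.  10.] [405.  29.  33.]
top0 6010 119 tall pts xy range [380. -27.  10.] [639.  48.  37.]
4 [635.  41.  10.] [639.  48.  23.]
113 [380. -22.  20.] [406.  25.  37.]
1 [398. -21.  12.] [398. -21.  12.]
1 [390. -27.  12.] [390. -27.  12.]
```

The patch is clear: the nearest things are the tape measure, which ends at x≈406, and objects beyond x≈632. I'll carry the tray across.

Call:
{"op": "arm_command", "data": {
  "rows": [
    {"linear": [-0.2, 0.14, 0], "spin": 0, "jaw": 1},
    {"linear": [-0.4, 0.28, 0], "spin": 0, "jaw": 1},
    {"linear": [-0.5, 0.34, 0], "spin": 0, "jaw": 1},
    {"linear": [-0.5, 0.34, 0], "spin": 0, "jaw": 1},
    {"linear": [-0.5, 0.34, 0], "spin": 0, "jaw": 1},
    {"linear": [-0.5, 0.34, 0], "spin": 0, "jaw": 1},
    {"linear": [-0.5, 0.34, 0], "spin": 0, "jaw": 1},
    {"linear": [-0.5, 0.34, 0], "spin": 0, "jaw": 1},
    {"linear": [-0.35, 0.24, 0], "spin": 0, "jaw": 1},
    {"linear": [-0.2, 0.14, 0], "spin": 0, "jaw": 1},
    {"linear": [0, 0, 0], "spin": 0, "jaw": 1}
  ]
}}

```text
t: 24.48
tcp_pos: [468.6, 29.9, 162.4]
ee_rot: [[0.565, 0.825, -0.0], [0.825, -0.565, -0.001], [-0.001, 0.0, -1.0]]
force: [-0.2, -0.4, -1.0]
finger_gap: 7.3
```

```bash
python3 st.py; python3 - <<'E'
from workcell import snapshot
from h import *
s=snapshot("scene");t=snapshot("top")
crop(s,180,150,360,360,2.8,"pics/w_s.png",2.2);crop(t,150,160,330,280,4,"pics/w_t.png",2.2)
E
```

```text
t 24.48 [468.6  29.9 162.4] [[0.565, 0.825, -0.0], [0.825, -0.565, -0.001], [-0.001, 0.0, -1.0]] F [-0.2 -0.4 -1. ] M [-0.    0.08 -0.  ] gap 7.3
```

View pics/w_s.png

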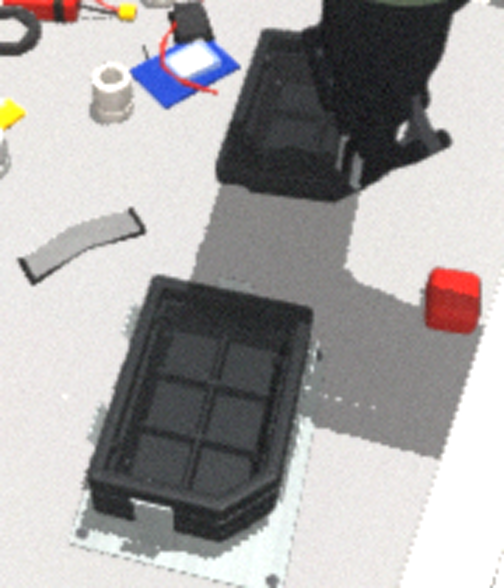

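View pics/w_t.png

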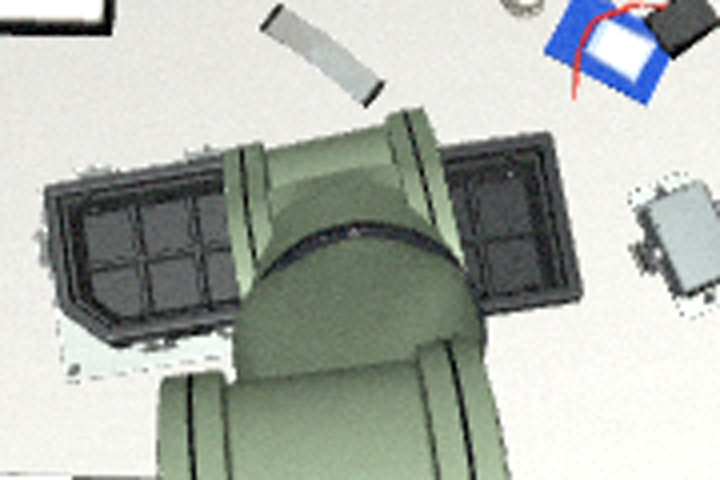

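The second tray sits level in the rack at about (200,400) in the scene crop, and the spot below the held tray is clear. I'll lower it.

Call:
{"op": "arm_command", "data": {
  "rows": [
    {"linear": [0, 0, 0.4], "spin": 0, "jaw": 1},
    {"linear": [0, 0, 0.6], "spin": 0, "jaw": 1},
    {"linear": [0, 0, 0.6], "spin": 0, "jaw": 1},
    {"linear": [0, 0, 0.4], "spin": 0, "jaw": 1},
    {"linear": [0, 0, 0.2], "spin": 0, "jaw": 1},
    {"linear": [0, 0, 0], "spin": 0, "jaw": 1}
  ],
  "force": 25
}}

```text
t: 25.08
tcp_pos: [468.2, 33.1, 73.3]
ee_rot: [[0.562, 0.827, -0.002], [0.827, -0.562, 0.0], [-0.001, -0.002, -1.0]]
force: [-0.0, 0.3, -1.6]
finger_gap: 7.9
```

Call:
{"op": "arm_command", "data": {
  "rows": [
    {"linear": [0, 0, 0.15], "spin": 0, "jaw": 1},
    {"linear": [0, 0, 0.15], "spin": 0, "jaw": 1},
    {"linear": [0, 0, 0.15], "spin": 0, "jaw": 1},
    {"linear": [0, 0, 0], "spin": 0, "jaw": 1}
  ]
}}

```text
t: 25.42
tcp_pos: [468.7, 32.2, 55.9]
ee_rot: [[0.563, 0.827, -0.0], [0.827, -0.563, 0.0], [-0.0, -0.0, -1.0]]
force: [0.3, 0.1, -0.8]
finger_gap: 7.6
```

Call:
{"op": "arm_command", "data": {
  "rows": [
    {"linear": [0, 0, 0.1], "spin": 0, "jaw": 1},
    {"linear": [0, 0, 0.1], "spin": 0, "jaw": 1},
    {"linear": [0, 0, 0], "spin": 0, "jaw": 1}
  ]
}}

```text
t: 25.67
tcp_pos: [468.7, 32.2, 48.0]
ee_rot: [[0.563, 0.826, -0.0], [0.826, -0.563, 0.0], [-0.0, -0.0, -1.0]]
force: [0.2, 0.5, 0.1]
finger_gap: 7.9
```

Call:
{"op": "arm_command", "data": {
  "rows": [
    {"linear": [0, 0, 0.08], "spin": 0, "jaw": 1},
    {"linear": [0, 0, 0.08], "spin": 0, "jaw": 1},
    {"linear": [0, 0, 0], "spin": 0, "jaw": 1}
  ]
}}

```text
t: 25.92
tcp_pos: [468.7, 32.2, 41.7]
ee_rot: [[0.563, 0.826, -0.0], [0.826, -0.563, 0.0], [-0.0, -0.0, -1.0]]
force: [-0.8, -0.1, 2.4]
finger_gap: 7.5
```

Call:
{"op": "arm_command", "data": {
  "rows": [
    {"linear": [0, 0, 0.06], "spin": 0, "jaw": 1},
    {"linear": [0, 0, 0.05], "spin": 0, "jaw": 1},
    {"linear": [0, 0, 0], "spin": 0, "jaw": 1}
  ]
}}

```text
t: 26.17
tcp_pos: [468.6, 32.1, 37.4]
ee_rot: [[0.563, 0.826, -0.0], [0.826, -0.563, -0.0], [-0.0, -0.0, -1.0]]
force: [-2.6, -0.8, 3.8]
finger_gap: 7.4
```

```bash
cat > tilt2.py <<'E'
# floor plane of held tray, tray centre from TCP
import sys
from workcell import arm,snapshot
from h import *
o=arm.get_obs();p=np.array(o["tcp_pos"])[:2];ctr=p+np.array([51.5,-52.0])
c,s_=np.cos(.199),np.sin(.199);n=sys.argv[1];z0=float(sys.argv[2])
for nm in("top","scene"):
    S=snapshot(nm);P=cloud(S);Q=(P[...,:2]-ctr)@np.array([[c,-s_],[s_,c]]);ok=S["z_map"]>0;X,Y,Z=Q[...,0],Q[...,1],P[...,2]
    m=ok&(abs(X)<38)&(Y>-55)&(Y<45)&(abs(Z-z0)<25)
    A=np.c_[X[m],Y[m],np.ones(m.sum())];z=Z[m];w=abs(z-np.median(z))<12
    for _ in range(5):
        k=np.linalg.lstsq(A[w],z[w],rcond=None)[0];w=abs(A@k-z)<4
    print(nm,"n",w.sum(),m.sum(),"slope",k[:2].round(4),"z0",k[2].round(1))
    b=(180,120,360,330) if nm=="scene" else (150,160,330,280)
    crop(S,*b,2.8 if nm=="scene" else 4,f"pics/{n}_{nm}.png",2.2)
E
python3 st.py;python3 tilt2.py x 8
```

```text
t 26.17 [468.6  32.1  37.4] [[0.563, 0.826, -0.0], [0.826, -0.563, -0.0], [-0.0, -0.0, -1.0]] F [-2.6 -0.8  3.8] M [-0.03  0.08 -0.08] gap 7.4
top n 244 380 slope [-0.0094 -0.0002] z0 3.0
scene n 518 658 slope [-0.0135 -0.0018] z0 3.2
```

View pics/x_scene.png

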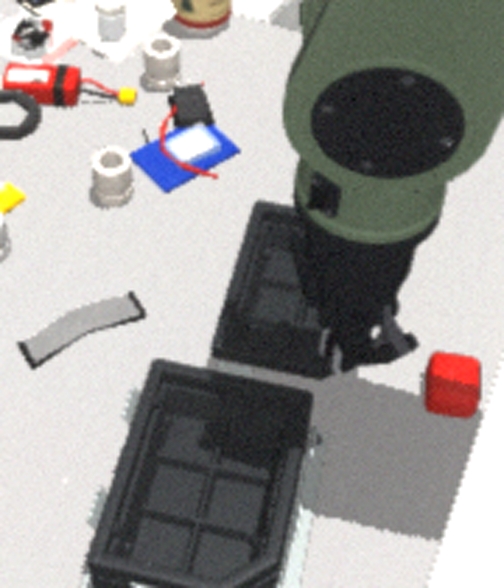

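The tray lies flat on the bench: slope is about 0.01, with its floor at 3 mm. The gap of 7.4 mm suggests the pads hold only an edge, so I'll re-grip deeper and square on the same corner.

Call:
{"op": "arm_command", "data": {
  "rows": [
    {"linear": [0, 0, 0], "spin": 0, "jaw": 0.78},
    {"linear": [0, 0, 0], "spin": 0, "jaw": 0.76},
    {"linear": [0, 0, 0], "spin": 0, "jaw": 0.76}
  ]
}}

```text
t: 26.52
tcp_pos: [468.9, 32.2, 37.7]
ee_rot: [[0.563, 0.826, 0.0], [0.826, -0.563, 0.0], [0.0, -0.0, -1.0]]
force: [-0.7, 0.2, 0.7]
finger_gap: 20.8
```

Call:
{"op": "arm_command", "data": {
  "rows": [
    {"linear": [0, 0, 0.08], "spin": 0, "jaw": 0.76},
    {"linear": [0, 0, 0.07], "spin": 0, "jaw": 0.76},
    {"linear": [0, 0, 0], "spin": 0, "jaw": 0.84},
    {"linear": [0, 0, 0], "spin": 0, "jaw": 0.87},
    {"linear": [0, 0, 0], "spin": 0, "jaw": 0.89}
  ],
  "force": 25
}}

```text
t: 26.93
tcp_pos: [468.7, 32.2, 31.6]
ee_rot: [[0.563, 0.826, -0.0], [0.826, -0.563, 0.0], [-0.0, -0.0, -1.0]]
force: [-0.1, -0.6, -0.0]
finger_gap: 9.5
```

```bash
python3 st.py
```

```text
t 26.93 [468.7  32.2  31.6] [[0.563, 0.826, -0.0], [0.826, -0.563, 0.0], [-0.0, -0.0, -1.0]] F [-0.1 -0.6 -0. ] M [ 0.06  0.06 -0.02] gap 9.5
```

Call:
{"op": "arm_command", "data": {
  "rows": [
    {"linear": [0, 0, 0], "spin": 0, "jaw": 1},
    {"linear": [0, 0, 0], "spin": 0, "jaw": 1},
    {"linear": [0, 0, 0], "spin": 0, "jaw": 1},
    {"linear": [0, 0, -0.1], "spin": 0, "jaw": 1},
    {"linear": [0, 0, -0.2], "spin": 0, "jaw": 1},
    {"linear": [0, 0, -0.3], "spin": 0, "jaw": 1},
    {"linear": [0, 0, -0.3], "spin": 0, "jaw": 1},
    {"linear": [0, 0, -0.2], "spin": 0, "jaw": 1},
    {"linear": [0, 0, 0], "spin": 0, "jaw": 1}
  ],
  "force": 60
}}

```text
t: 27.68
tcp_pos: [469.4, 32.2, 77.4]
ee_rot: [[0.563, 0.826, 0.002], [0.826, -0.563, 0.0], [0.002, 0.002, -1.0]]
force: [-0.0, 0.2, -0.6]
finger_gap: 7.8
```

```bash
python3 st.py;python3 tilt2.py y 48
```

```text
t 27.68 [469.4  32.2  77.4] [[0.563, 0.826, 0.002], [0.826, -0.563, 0.0], [0.002, 0.002, -1.0]] F [-0.   0.2 -0.6] M [0.02 0.1  0.01] gap 7.8
top n 284 403 slope [0.0115 0.0356] z0 48.8
scene n 524 678 slope [0.0037 0.0062] z0 47.0
```

The tray is level within the baseline noise of each camera. I'll raise it and carry it back above the stack.

Call:
{"op": "arm_command", "data": {
  "rows": [
    {"linear": [0, 0, -0.2], "spin": 0, "jaw": 1},
    {"linear": [0, 0, -0.4], "spin": 0, "jaw": 1},
    {"linear": [0, 0, -0.5], "spin": 0, "jaw": 1},
    {"linear": [0, 0, -0.6], "spin": 0, "jaw": 1},
    {"linear": [0, 0, -0.6], "spin": 0, "jaw": 1},
    {"linear": [0, 0, -0.6], "spin": 0, "jaw": 1},
    {"linear": [0, 0, -0.5], "spin": 0, "jaw": 1},
    {"linear": [0, 0, -0.3], "spin": 0, "jaw": 1},
    {"linear": [0, 0, -0.1], "spin": 0, "jaw": 1},
    {"linear": [0, 0, 0], "spin": 0, "jaw": 1}
  ]
}}

```text
t: 28.62
tcp_pos: [468.9, 32.2, 228.1]
ee_rot: [[0.563, 0.826, 0.001], [0.826, -0.563, 0.0], [0.001, 0.0, -1.0]]
force: [-0.4, 0.8, -1.7]
finger_gap: 8.0
```

Call:
{"op": "arm_command", "data": {
  "rows": [
    {"linear": [0.15, -0.11, 0], "spin": 0, "jaw": 1},
    {"linear": [0.3, -0.22, 0], "spin": 0, "jaw": 1},
    {"linear": [0.45, -0.33, 0], "spin": 0, "jaw": 1},
    {"linear": [0.5, -0.37, 0], "spin": 0, "jaw": 1},
    {"linear": [0.5, -0.37, 0], "spin": 0, "jaw": 1},
    {"linear": [0.5, -0.37, 0], "spin": 0, "jaw": 1},
    {"linear": [0.5, -0.37, 0], "spin": 0, "jaw": 1},
    {"linear": [0.45, -0.33, 0], "spin": 0, "jaw": 1},
    {"linear": [0.4, -0.3, 0], "spin": 0, "jaw": 1},
    {"linear": [0.25, -0.19, 0], "spin": 0, "jaw": 1},
    {"linear": [0.13, -0.1, 0], "spin": 0, "jaw": 1},
    {"linear": [0, 0, 0], "spin": 0, "jaw": 1}
  ]
}}

```text
t: 29.62
tcp_pos: [460.2, 238.5, 227.0]
ee_rot: [[0.562, 0.827, -0.001], [0.827, -0.562, -0.0], [-0.001, -0.001, -1.0]]
force: [-0.1, 0.2, -1.4]
finger_gap: 8.0
```

Call:
{"op": "arm_command", "data": {
  "rows": [
    {"linear": [0, 0, 0], "spin": 0, "jaw": 1},
    {"linear": [0, 0, 0], "spin": 0, "jaw": 1},
    {"linear": [0, 0, 0], "spin": 0, "jaw": 1},
    {"linear": [0, 0, 0], "spin": 0, "jaw": 1}
  ]
}}

```text
t: 29.95
tcp_pos: [460.9, 236.9, 227.8]
ee_rot: [[0.564, 0.826, 0.0], [0.826, -0.564, -0.0], [0.0, 0.0, -1.0]]
force: [0.1, 0.0, -1.3]
finger_gap: 8.1
```

```bash
python3 st.py;python3 tilt2.py z 195; python3 - <<'E'
from workcell import snapshot
import cv2
for n in("scene","top"):cv2.imwrite(f"pics/fin_{n}.png",snapshot(n)["pixels"])
E
```

```text
t 29.95 [460.9 236.9 227.8] [[0.564, 0.826, 0.0], [0.826, -0.564, -0.0], [0.0, 0.0, -1.0]] F [ 0.1  0.  -1.3] M [0.01 0.04 0.  ] gap 8.1
top n 744 989 slope [0.006  0.0063] z0 198.2
scene n 849 1048 slope [0.001  0.0051] z0 198.1
```

View pics/fin_scene.png

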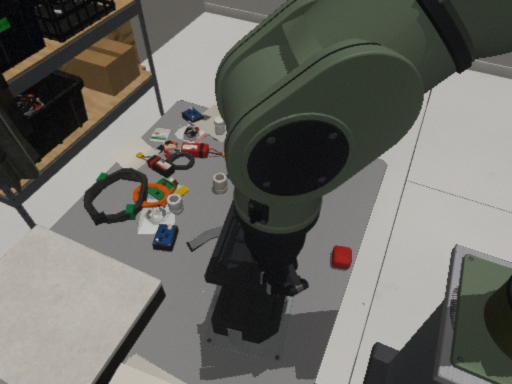

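View pics/fin_top.png

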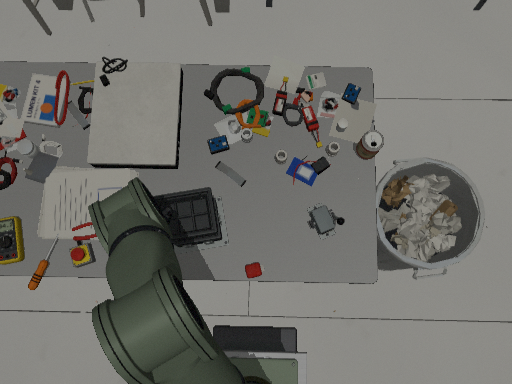

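View pics/z_scene.png

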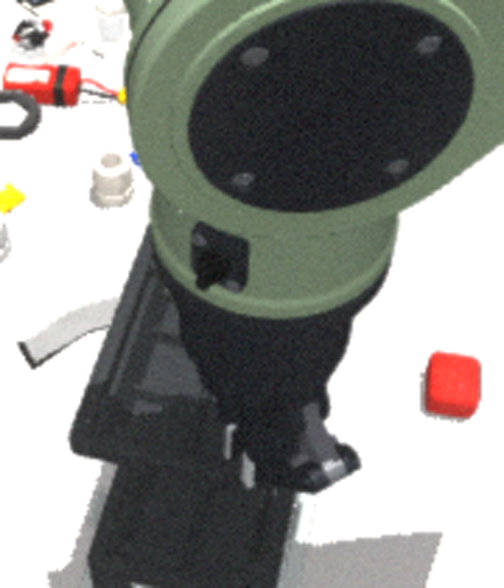

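The tray is level (slopes ≤ 0.006) and its floor is about 134 mm above where it lay. It is still gripped at the corner, the lever is at rest, and the bystanders have not moved. Handing in.

```bash
python3 -c "
from workcell import arm
print(arm.close_job())"
```

```text
the job is handed in; nothing more can be done
None
```

The job is handed in at about 30 s, with the tray held level by its cut-off corner above the stack.

- **Counter:** I pushed the lever until the tool stalled at about 25 N, with the knob where the stop should be. Then I lifted straight off, and the picture showed the lever back at rest.
- **Peel:** The first two tries did not prove the 2 cm.
    - **Try 1:** the tray came free somewhere between 18 and 26 mm of lift.
    - **Try 2:** the tray came free somewhere between 12 and 22 mm.
    - **Try 3:** after each failed try I put the tray back and pressed it home. On the third peel I also pushed inward. The cut corner rose 27 mm while the opposite corner read 100–102 mm, its resting height.
- **Levelling:** The tray came off tilted about 0.15 rad, and a firmer grip did not straighten it. I set it flat on an empty patch of bench, took a deeper hold on the same corner, and carried it back over the stack.
- **Last checks:** The slope is 0.006 or less in both views. The tray floor is about 134 mm above where it lay, and the grip was steady at 60 N. The second tray stayed in the rack, and the other things on the bench look unmoved.

**Possible marks against it:**
- The wrist force read 42 N for a moment while the shut fingertips pressed the tray home after the first try. That was fingertips, not the gripper's body.
- The tray went back into the stack twice and rested briefly on the bench before the final lift.

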